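# Set the slicer's gap with the spacer blade

### The job

Set the bench slicer to 8 mm slices: take the spacer blade from its tray and slide it, flat against the knife plate, into the gap between knife and stop, nose first, until its shoulder is home against the front of the knife plate, so that the blade pushes the stop plate open by just its own thickness. Feel your way in and never force the spacer against the slicer (a push of a few newtons is enough, 25 N is far too much), then draw it out, stand it back in the tray upright and let go. Leave the other things on the counter alone.

Things in the scene. Friction and masses are not known exactly. Their poses are not given: they have to be found in the camera images.
- slicer: Bench slicer fixed to the counter. Grey bed 260 x 170 mm (x, y), its top 20 mm above the counter. Origin: under the bed's centre, at counter height; x is the feed direction, z up. Two upright plates on the bed leave a narrow gap along x, open on top and at the low-x end: steel knife plate on the gap's +y side, white stop plate on its -y side.
- knife_line (a point): Point on the bed top (x 0, y 0, z 20 mm of the slicer, same axes) where the knife face should be; the face is parallel to x and 130 mm long, x -40 to 90, top 49 mm above the bed. But the cutting head (both plates) really sits up to 5 mm off to -y or +y, different every time, rigid and not measured: find the knife face by touch.
- stop_front (a point): Point on the bed 10 mm to -y of knife_line, same axes. The stop plate, 12 mm thick, 46 mm tall above the bed, runs from here (x 0) to x 90; so the knife face's first 40 mm (x -40 to 0) have nothing opposite. Two posts at x 20 and 70, y -46 (50 mm tall) carry it. Beyond the knife: white backing to 32 mm, gear housing y 46 to 82, 55 mm tall, crank at y 80 to 150.
- stop (a joint): Gap in m between knife face and stop plate. The stop slides away from the knife (to -y), to 25 mm at most, with about 4 N friction, and stays where it is pushed. Starts at 4.5 to 6.5 mm.
- spacer_grip (a point): Centre of the spacer's handle, a white block 50 long (x), 24 wide (y), 44 mm tall; point 22 mm above the underside; 0.14 kg. x points to the nose, z up; stands on its long edge. From the block's front end (shoulder, 25 mm ahead of this point) an aluminium blade runs 110 mm on, 8 mm thick (y -4 to 4), 30 mm tall from the underside.
- spacer_tip (a point): Nose of the spacer blade, on its flat +y side, 15 mm above the underside; 135 mm ahead of and 4 mm to +y of the handle's centre, same axes. The blade's +y side is flat to the end; on the -y side the last 26 mm are bevelled, leaving the nose 2.5 mm thick.
- tray: Shallow steel tray, 240 x 160 mm (x, y), walls 16 mm tall, 3 mm thick; origin: underside centre; floor 3 mm above the counter. Fixed. The spacer stands in it at the start, nose roughly to the tray's +x.
- bowl_mid (a point): Bystander: white bowl, rim radius 50, 45 tall; point half-way up its axis
- jar_mid (a point): Bystander: amber jar, radius 22, 60 tall; point half-way up
- spoon_grip (a point): Bystander: steel spoon lying flat; point on its handle
- cup_mid (a point): Bystander: orange cup, radius 35, 80 tall; point half-way up
- plate_mid (a point): Bystander: orange plate, radius 80, 18 tall; point half-way up
- weight_mid (a point): Bystander: steel disc weight, radius 25, 30 tall; point half-way up
- scraper_grip (a point): Bystander: black spatula lying flat; point on its handle
Things that resemble listed ones, but are neither listed nor needed, are in the scene too. Leave any pink, red or yellow look-alike of the part that bears spacer_grip alone.

How it is judged:
On the way:
1. the blade is home in the gap (nose at least 62 mm past the front of the stop plate, of 70 at the shoulder, low and in the gap), and the stop stands at 7.0 to 9.5 mm (x of spacer_tip in the frame of slicer above 0.062 m and y of spacer_tip in the frame of slicer between -0.012 and 0.008 m and z of spacer_tip in the frame of slicer below 0.055 m and value of joint stop between 0.007 and 0.0095 m), for 0.2 s.
At the end, for the whole second after the job is handed in: The gap between knife and stop is 7.0 to 9.5 mm, and the spacer stands upright (within 0.15 rad), at rest and released, on the floor of the tray with its handle's centre inside the tray (value of joint stop between 0.007 and 0.0095 m and x of spacer_grip in the frame of tray between -0.117 and 0.117 m and y of spacer_grip in the frame of tray between -0.077 and 0.077 m and z of spacer_grip in the frame of tray below 0.032 m and angle between spacer_grip's own z axis and vertical below 0.15 rad and linear speed of spacer below 0.02 m/s); the robot touches nothing.
It fails at once if the spacer is forced against the slicer with more than 25 N (contact force between spacer and slicer above 25 N).
It fails at once if a bystander is moved by more than 30 mm (distance of any of bowl_mid, jar_mid, spoon_grip, cup_mid, plate_mid, weight_mid, scraper_grip from where it was at the start of the episode above 0.03 m).
It also fails if it takes over 72 s, if anything falls off the work surface, if the arm or the gripper's body presses on something with over 40 N, if the wrist force passes 120 N, or if a joint passes its speed limit or range.

### The arm

A 6-joint arm with a two-finger parallel gripper is mounted at the origin on the work surface. World frame = base frame: x ahead of the robot, y to its left, z up, the work surface at z = 0. Lengths are in m, angles in rad, forces in N, time in s.
With the tool pointing down it reaches from about 0.35 to 0.775 m from the base axis. Payload 5.5 kg.
Tool frame: the origin (TCP) lies at the very end of the fingers, on their centre line; the grasp point (between the pads) lies env.grasp_offset behind it (env.grasp_offset is the distance from the TCP to the grasp point, in m); x points along the fingers, y is the direction in which the jaws open and shut, and the axes are right-handed (so a half turn about x gives the same grasp; the last joint's range is limited). The gripper opens to 85 mm and grips with 20 to 120 N. Pads are 22 mm wide; open, the fingers measure 114 mm over their backs; the gripper's body (76 mm by 85 mm) begins 54 mm behind the grasp point. The pads swing forward as they close: fully open they stand 13 mm farther back than shut.
Start: joints at [-1.307, 0.313, 0.046, 1.304, 0, 1.431], TCP at [0.226, -0.529, 0.193] pointing down, gripper open.
Joint ranges: [-2.76, 2.76], [-0.86, 1.69], [-1.03, 1.26], [-2.2, 2.34], [-1.47, 1.5], [-3.14, 3.14]. Speed limits (rad/s): [2.57, 2.57, 3.14, 3.14, 3.14, 3.14].

### API

Orientations are given as a unit quaternion [w, x, y, z].
In Python, from workcell import get_state, viewer, job, env gives the robot as it stands.
- The arm moves only by the tool send_rows, never from a script. Its argument "plan" is a list of rows, each a list of 6 numbers: the shift along the tool's x, y, z in mm, then the turn, a rotation vector about the tool's x, y, z in degrees. A call has exactly 10 rows; each row is the pose to reach, as a shift and turn from the pose commanded when the call began, along the tool's axes at that moment; what a row does not reach only later rows make up. A row lasts 1/8 s, in which the tool goes at most 62.5 mm and 10.7 degrees, less where a joint would pass 70% of its speed; a pose out of reach is approached as far as the arm can. A call with a gripper value outside its range is refused whole. "claw" is the finger opening in mm, from 0 to 85.4, set as the call begins (left out, the last holds). The fingers move at their own pace and stop on an object; "newtons" is the grip in N (left out, the last holds). Time passes only in rows, so rows that repeat a pose let the fingers close, or fill a call up. It gives the time, the measured TCP pose, the force and the opening at its end, in the units of the state.
- get_state(): the state, without advancing time (a new reading comes with each control period).
- viewer.read_camera(name): name is "scene" or "top" or "wrist"; returns a dict with "frame" (400x640x3 uint8, blue, green, red), "mtx" (3x3 intrinsics, pixels), "rvec" (rotation vector, rad) and "tvec" (3), from world to camera coordinates, as OpenCV has them. Camera axes: x right, y down, z forward; pixel columns grow to the right and rows downward; lengths in m; the calibration is good to about 2 mm. A picture is of the moment at which its call begins. There is no depth.
- job.hand_in(): hands the job in, once; it reports no verdict.
The state is a dict: "clock": time; "joint_pos": joint angles; "qvel": joint speeds; "tau": joint torques, N m; "tcp_pos": TCP position; "orientation": TCP orientation; "wrist_force": force on the tool from outside, world axes, zero at the start; "ft_torque": the same for the moment, N m; "finger_gap": finger opening in m.
Only numpy, scipy, OpenCV 4.12 (cv2) and the standard library are available. Lean on these libraries where they do the work, as an engineer would, in place of code of your own. Each camera call takes 0.05 s, during which the arm holds its last target.

## Working session

There is one attempt and no reset: what is moved stays moved. The work goes in short steps, Python scripts to look and compute and a tool call to move; the robot and the scene stay as the last step left them, time stands still between calls to the robot, and variables do not carry over. Pictures are saved under pics/ and viewed, and the job is handed in when it is done.

Besides the shell and the picture viewer there is one more tool, called after "Call:" as name(argument=value, ...) on one line, values as JSON. send_rows: Moves the arm, as the interface text tells. Its arguments: {"type":"object","properties":{"plan":{"type":"array"},"claw":{"type":"number"},"newtons":{"type":"number"}},"required":["plan"]}

```bash
mkdir -p pics; ls; python3 - <<'E'
from workcell import get_state, viewer, job, env
import cv2,numpy as np
print(env.grasp_offset, get_state())
for n in ("scene","top","wrist"):
    r=viewer.read_camera(n); cv2.imwrite(f"pics/{n}0.png",r["frame"]); np.savez(f"pics/{n}0.npz",**r); print(n,r["mtx"].tolist(),r["rvec"],r["tvec"])
E
```

```text
pics
0.0187 {'clock': 0.0, 'joint_pos': array([-1.30659889e+00,  3.13997913e-01,  4.49780441e-02,  1.30361861e+00,
        3.31034176e-05,  1.43118802e+00]), 'qvel': array([ 2.52812032e-04,  2.55742736e-05,  1.79059318e-03, -1.54648470e-04,
       -1.04507586e-03,  8.11675614e-04]), 'tau': array([ 3.77139542e-03, -4.80632865e+01,  2.98531634e+01,  1.95192784e-02,
        5.86844067e-05,  1.80145776e-05]), 'tcp_pos': array([ 0.22577156, -0.52818202,  0.19200999]), 'orientation': array([-0.14114805, -0.692714  , -0.14244958,  0.69277173]), 'wrist_force': array([-0.16282545, -0.78340721, -0.88144552]), 'ft_torque': array([-0.02484829, -0.04421335, -0.02451071]), 'finger_gap': 0.0851603123794447}
scene [[510.20728355347495, 0.0, 329.85788458425], [0.0, 510.20728355347495, 202.03758589038034], [0.0, 0.0, 1.0]] [ 2.08456124  1.68931043 -0.46084978] [-0.09469681 -0.37082941  1.71214665]
top [[470.1961780561487, 0.0, 317.56188393902164], [0.0, 470.1961780561487, 199.03047577972487], [0.0, 0.0, 1.0]] [ 2.17889889 -2.15082278  0.12175998] [-0.01470181  0.51980443  1.42441832]
wrist [[281.462134541566, 0.0, 323.04322581974213], [0.0, 281.462134541566, 200.26206338470047], [0.0, 0.0, 1.0]] [-2.38741336  1.57400004  0.26110838] [-0.57304681 -0.04439527  0.38170927]
```

View pics/scene0.png

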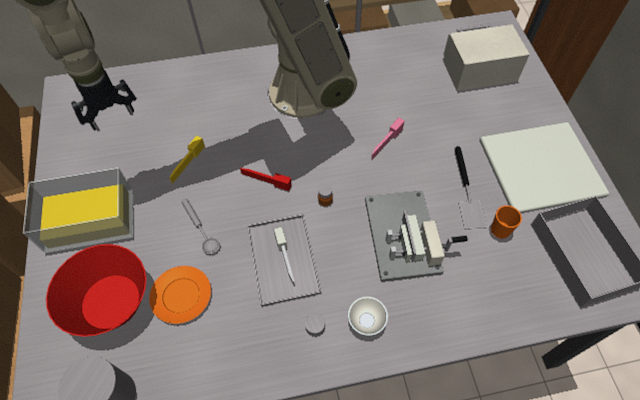

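View pics/top0.png

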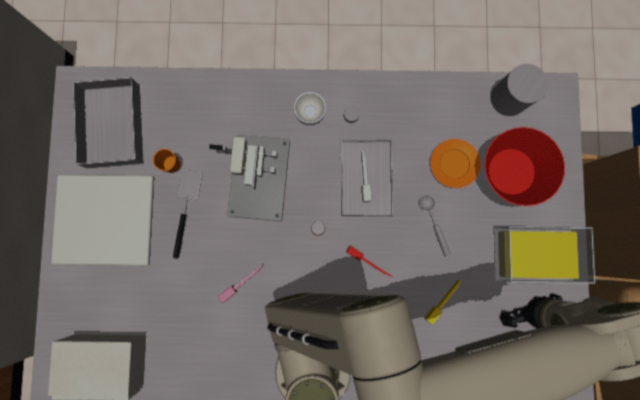

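View pics/wrist0.png

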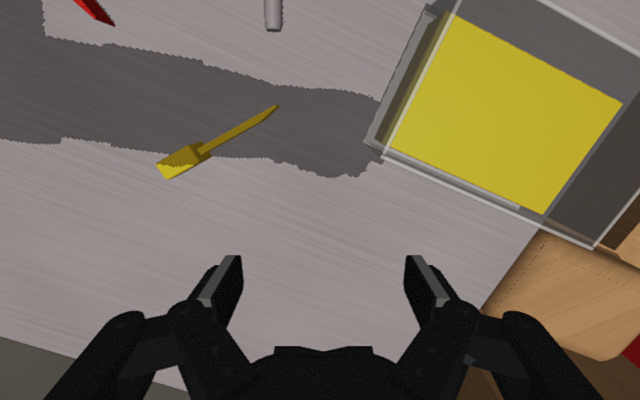

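The top picture shows the tray around (366,178) with the white spacer, its nose towards image-top (world +x), and the slicer around (258,178). I'm enlarging both.

```bash
python3 - <<'E'
import cv2
f=cv2.imread("pics/top0.png")
cv2.imwrite("pics/top0c.png",cv2.resize(f[125:225,200:300],None,fx=6,fy=6,interpolation=cv2.INTER_CUBIC))
cv2.imwrite("pics/top0d.png",cv2.resize(f[130:225,330:405],None,fx=6,fy=6,interpolation=cv2.INTER_CUBIC))
f=cv2.imread("pics/scene0.png")
cv2.imwrite("pics/scene0c.png",cv2.resize(f[180:310,240:480],None,fx=3.3,fy=3.3,interpolation=cv2.INTER_CUBIC))
E
```

```text
(no output)
```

View pics/top0c.png

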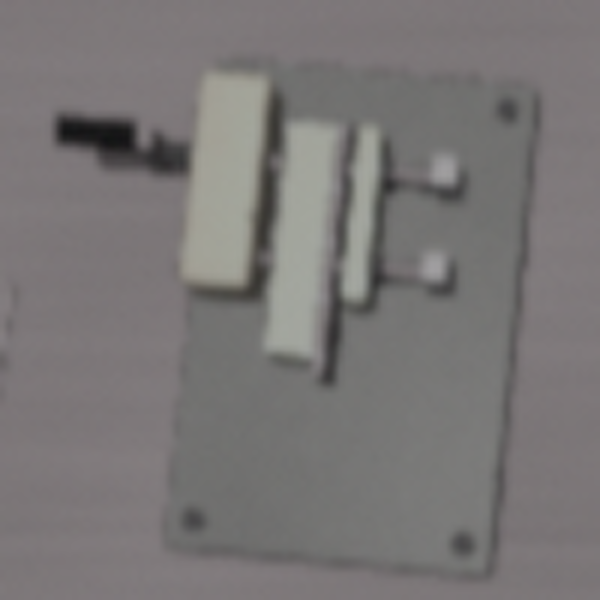

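View pics/top0d.png

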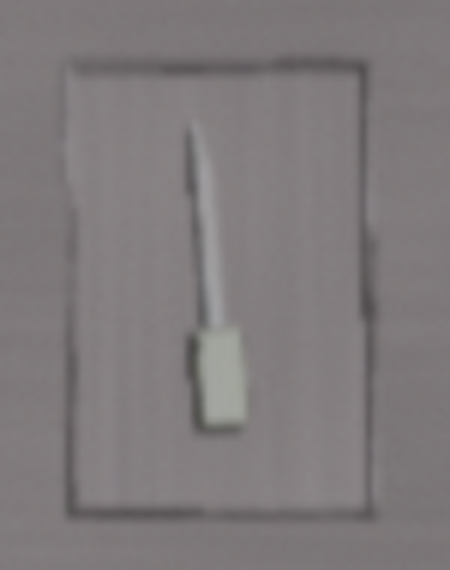

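View pics/scene0c.png

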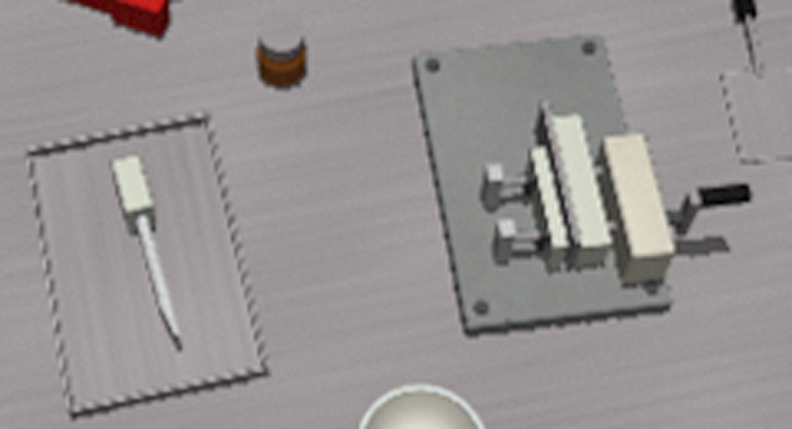

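```bash
cat > h.py <<'E'
import numpy as np,cv2
from scipy.spatial.transform import Rotation as R
def ray(c,px,z):
    """pixel -> world at height z"""
    u=cv2.undistortPoints(np.array([[px]],float),c["mtx"],None)[0,0]
    Rm=cv2.Rodrigues(c["rvec"])[0]; o=-Rm.T@c["tvec"].ravel(); d=Rm.T@np.array([u[0],u[1],1])
    return o+d*(z-o[2])/d[2]
def proj(c,P): return cv2.projectPoints(np.array(P,float).reshape(-1,1,3),c["rvec"],c["tvec"],c["mtx"],None)[0][:,0]
def uncrop(p,f,ox,oy): return [(p[0]+.5)/f-.5+ox,(p[1]+.5)/f-.5+oy]
E
python3 - <<'E'
from h import *
T=dict(np.load("pics/top0.npz"));S=dict(np.load("pics/scene0.npz"))
t=lambda p:uncrop(p,6,200,125); d=lambda p:uncrop(p,6,330,130); s=lambda p:uncrop(p,3.3,240,180)
from scipy.optimize import least_squares
def rect(lbl,L,W,z,tp,sp):
    # fit x,y,yaw; corners order: (-,-),(-,+),(+,+),(+,-)
    cs=np.array([[-1,-1],[-1,1],[1,1],[1,-1]])*[L/2,W/2]
    for cams in ([(T,tp)],[(S,sp)],[(T,tp),(S,sp)]):
        def f(q):
            r=[]
            c,sn=np.cos(q[2]),np.sin(q[2]); P=np.c_[cs@np.array([[c,sn],[-sn,c]])+q[:2],np.full(4,z)]
            for C,pp in cams: r.append((proj(C,P)-np.array(pp)).ravel())
            return np.concatenate(r)
        q=least_squares(f,[.6,0,0]); print(lbl,q.x,np.round(q.fun,1))
rect("bed",.26,.17,.02,[t(p) for p in [(492,575),(168,547),(222,58),(540,90)]],[s(p) for p in [(414,53),(604,38),(669,303),(466,331)]])
rect("tray",.24,.16,.016,[d(p) for p in [(373,515),(70,515),(68,67),(366,65)]],[s(p) for p in [(30,150),(208,117),(266,374),(73,413)]])
rect("handle",.05,.024,.047,[d(p) for p in [(246,424),(204,428),(200,330),(241,326)]],[s(p) for p in [(113,160),(137,155),(153,208),(128,214)]])
print("nose",ray(T,d((193,124)),.033),ray(S,s((180,345)),.02))
for n,p in dict(front_l=(264,352),front_r=(312,360)).items(): print(n,ray(T,t(p),.069))
E
```

```text
bed [ 0.58753679  0.17635808 -0.07778911] [ 0.2  0.5 -0.4  0.2 -0.2 -0.1  0.4 -0.7]
bed [ 0.59184891  0.1769396  -0.08968686] [-0.1  0.3 -0.2 -0.9  0.9  0.9 -0.6 -0.5]
bed [ 0.58980262  0.17678344 -0.08410869] [-0.2 -0.1 -0.8 -0.7 -0.  -1.   0.5 -1.2 -0.6 -0.1 -0.7 -1.6  0.8  0.
 -0.6 -1.1]
tray [ 0.59082584 -0.15933023  0.01285094] [ 0.6  0.4 -0.4  0.4 -0.5 -0.6  0.4 -0.3]
tray [ 0.59692181 -0.15956257  0.0088543 ] [-0.9  0.   1.1 -0.6  1.1 -0.3 -1.2  0.6]
tray [ 0.59409166 -0.15950586  0.01055871] [ 0.5 -0.6 -0.5 -0.7 -0.4 -1.7  0.5 -1.2 -1.1 -0.8  0.8 -1.5  1.  -1.3
 -1.3 -0.4]
handle [ 0.5402937  -0.15794118  0.05768178] [ 0.5  0.1 -0.3 -0.2 -0.6 -0.1  0.4  0.2]
handle [ 0.54441018 -0.15784248  0.08420228] [-0.5  0.6  0.8 -0.1  0.4 -0.5 -0.7  0. ]
handle [ 0.54237011 -0.15789636  0.07234739] [ 0.6 -0.6 -0.2 -0.8 -0.7 -0.7  0.3 -0.5 -0.6 -0.1  0.7 -0.8  0.2 -1.1
 -0.9 -0.7]
nose [ 0.67436156 -0.14379017  0.033     ] [ 0.6798725  -0.14382221  0.02      ]
front_l [0.56043618 0.21573366 0.069     ]
front_r [0.55669515 0.19150469 0.069     ]
```

```bash
cat >> h.py <<'E'
def Rt(yaw):  # tool x down, tool z along heading, tool y along heading-left
    c,s=np.cos(yaw),np.sin(yaw)
    return np.array([[0,-s,c],[0,c,s],[-1,0,0]])
def rel(pos,yaw,flip=False):
    from workcell import get_state
    st=get_state(); w,x,y,z=st["orientation"]; Rc=R.from_quat([x,y,z,w]).as_matrix()
    Rg=Rt(yaw)
    if flip: Rg=Rg@np.diag([1,-1,-1])
    sh=Rc.T@(np.array(pos)-st["tcp_pos"])*1000
    rv=R.from_matrix(Rc.T@Rg).as_rotvec(degrees=True)
    print("shift",np.round(sh,2),"turn",np.round(rv,2))
def show():
    from workcell import get_state
    st=get_state(); w,x,y,z=st["orientation"]; Rc=R.from_quat([x,y,z,w]).as_matrix()
    print(round(st["clock"],2),np.round(st["tcp_pos"],4),"yaw",round(np.arctan2(Rc[1,2],Rc[0,2]),4),"down",np.round(Rc[:,0],3),"q",np.round(st["joint_pos"],3),"F",np.round(st["wrist_force"],2),"M",np.round(st["ft_torque"],2),"gap",round(st["finger_gap"],4))
E
python3 - <<'E'
from h import *
show(); rel([.545,-.157,.2],.075); rel([.545,-.157,.2],.075,True)
E
```

```text
0.15 [ 0.2258 -0.5284  0.1922] yaw -2.7378 down [-0.     0.001 -1.   ] q [-1.307  0.314  0.045  1.304  0.     1.431] F [ 0.5  -0.07  0.45] M [-0.02  0.03  0.08] gap 0.0853
shift [  -7.4  -216.09 -439.43] turn [-1.6116e+02 -1.1000e-01  0.0000e+00]
shift [  -7.4  -216.09 -439.43] turn [18.84  0.    0.08]
```

Call:
send_rows(plan=[[-8, -216, -439, -80, 0, 0], [-8, -216, -439, -80, 0, 0], [-8, -216, -439, -80, 0, 0], [-8, -216, -439, -80, 0, 0], [-8, -216, -439, -80, 0, 0], [-8, -216, -439, -100, 0, 0], [-8, -216, -439, -161, 0, 0], [-8, -216, -439, -161, 0, 0], [-8, -216, -439, -161, 0, 0], [-8, -216, -439, -161, 0, 0]], claw=70, newtons=60)

```text
clock: 1.4
tcp_pos: [0.545, -0.1565, 0.2003]
orientation: [0.643, 0.293, 0.644, -0.293]
wrist_force: [-1.0, 0.3, -0.7]
finger_gap: 0.0702
```

```bash
python3 - <<'E'
from h import *
show(); rel([.53,-.157,.2],.075)
E
```

```text
1.4 [ 0.545  -0.1565  0.2003] yaw -0.8544 down [-0.001  0.    -1.   ] q [-0.421  0.297  0.041  1.316 -0.     0.433] F [-0.97  0.32 -0.69] M [-0.   -0.01 -0.  ] gap 0.0702
shift [  0.32 -11.69  -9.46] turn [-5.325e+01 -6.000e-02  1.000e-02]
```

Call:
send_rows(plan=[[0, -12, -9, -53, 0, 0], [0, -12, -9, -53, 0, 0], [0, -12, -9, -53, 0, 0], [0, -12, -9, -53, 0, 0], [0, -12, -9, -53, 0, 0], [0, -12, -9, -53, 0, 0], [0, -12, -9, -53, 0, 0], [0, -12, -9, -53, 0, 0], [0, -12, -9, -53, 0, 0], [0, -12, -9, -53, 0, 0]])

```text
clock: 2.65
tcp_pos: [0.5298, -0.1586, 0.2009]
orientation: [0.707, -0.022, 0.707, 0.022]
wrist_force: [0.4, 1.2, -0.4]
finger_gap: 0.07
```

```bash
python3 - <<'E'
from h import *
from workcell import viewer
show()
r=viewer.read_camera("wrist"); cv2.imwrite("pics/w1.png",r["frame"]); np.savez("pics/w1.npz",**r)
E
```

```text
2.65 [ 0.5298 -0.1586  0.2009] yaw 0.0618 down [ 0. -0. -1.] q [-0.436  0.268  0.004  1.307 -0.    -0.498] F [ 0.43  1.23 -0.36] M [ 0.01 -0.04 -0.  ] gap 0.07
```

View pics/w1.png

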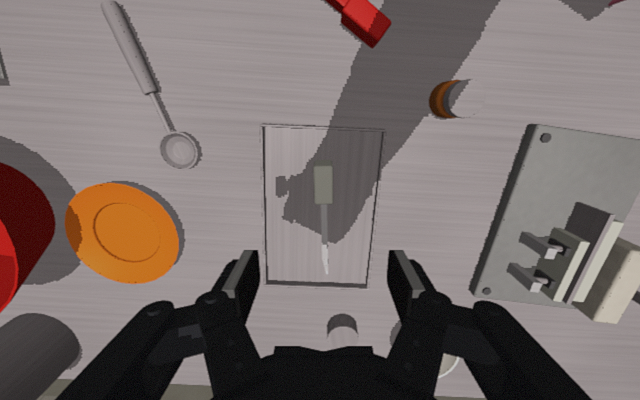

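```bash
python3 - <<'E'
import cv2
f=cv2.imread("pics/w1.png")
cv2.imwrite("pics/w1a.png",cv2.resize(f[120:290,255:390],None,fx=3.5,fy=3.5,interpolation=cv2.INTER_CUBIC))
cv2.imwrite("pics/w1b.png",cv2.resize(f[120:330,465:640],None,fx=2.8,fy=2.8,interpolation=cv2.INTER_CUBIC))
E
```

```text
(no output)
```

View pics/w1a.png

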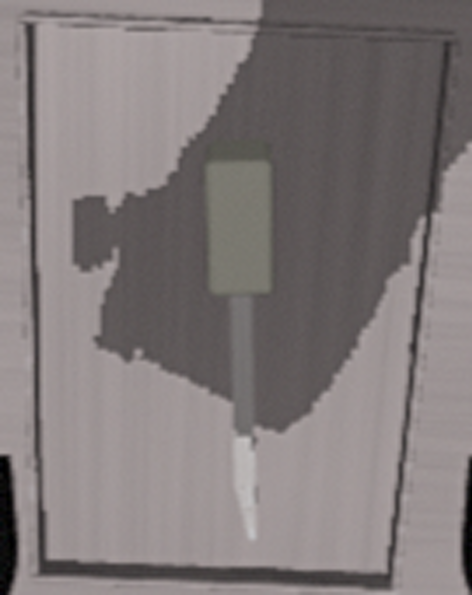

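View pics/w1b.png

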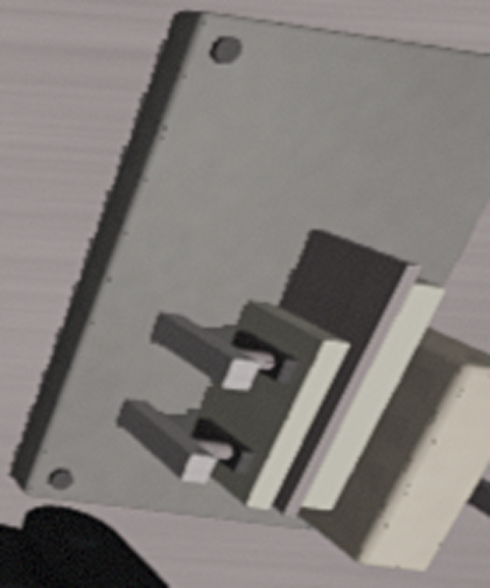

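```bash
python3 - <<'E'
from h import *
W=dict(np.load("pics/w1.npz"))
a=lambda p:uncrop(p,3.5,255,120); b=lambda p:uncrop(p,2.8,465,120)
P=[ray(W,a(p),.047) for p in [(206,160),(270,160),(271,291),(212,294)]]
print(np.round(P,4)); print("handle c",np.mean(P,0))
P=np.array(P);v=(P[2]+P[3]-P[0]-P[1])/2; print(np.hypot(*v[:2]),np.arctan2(v[1],v[0]))
n=ray(W,a((252,540)),.033);print("nose",n)
q=[ray(W,b(p),.02) for p in [(203,12),(30,493)]];print("bed low-y edge",q,np.arctan2(*(q[1]-q[0])[[1,0]]),np.linalg.norm(q[1]-q[0]))
for n,p in dict(fl=(408,263),end=(283,513)).items(): print("knife",n,ray(W,b(p),.069))
for n,p in dict(fl=(334,341),end=(250,505)).items(): print("stop",n,ray(W,b(p),.066))
E
```

```text
[[ 0.5148 -0.1707  0.047 ]
 [ 0.5135 -0.1486  0.047 ]
 [ 0.5612 -0.1447  0.047 ]
 [ 0.5637 -0.1659  0.047 ]]
handle c [ 0.53831984 -0.157476    0.047     ]
0.04852443160644072 0.08820307961777635
nose [ 0.67464456 -0.14385731  0.033     ]
bed low-y edge [array([0.45063022, 0.1047618 , 0.02      ]), array([0.70754841, 0.08769243, 0.02      ])] -0.06634142626831778 0.2574845950775192
knife fl [0.54651424 0.18772155 0.069     ]
knife end [0.6759476  0.17763793 0.069     ]
stop fl [0.58607916 0.17252732 0.066     ]
stop end [0.67458829 0.16344082 0.066     ]
```

```bash
python3 - <<'E'
from h import *
rel([.540,-.1577,.012],.08)
E
```

```text
shift [188.91   0.32  10.25] turn [-1.03  0.    0.01]
```

Call:
send_rows(plan=[[0, 0.3, 10.2, -1, 0, 0], [50, 0.3, 10.2, -1, 0, 0], [100, 0.3, 10.2, -1, 0, 0], [140, 0.3, 10.2, -1, 0, 0], [165, 0.3, 10.2, -1, 0, 0], [180, 0.3, 10.2, -1, 0, 0], [189, 0.3, 10.2, -1, 0, 0], [189, 0.3, 10.2, -1, 0, 0], [189, 0.3, 10.2, -1, 0, 0], [189, 0.3, 10.2, -1, 0, 0]])

```text
clock: 3.95
tcp_pos: [0.5407, -0.1581, 0.0129]
orientation: [0.707, -0.028, 0.706, 0.028]
wrist_force: [-0.2, 0.3, -0.8]
finger_gap: 0.0705
```

```bash
python3 - <<'E'
from h import *
from workcell import viewer
show()
r=viewer.read_camera("wrist"); cv2.imwrite("pics/w2.png",r["frame"]); np.savez("pics/w2.npz",**r)
E
```

```text
3.95 [ 0.5407 -0.1581  0.0129] yaw 0.0797 down [ 0.002 -0.001 -1.   ] q [-0.427  0.407 -0.282  0.88  -0.    -0.507] F [-0.16  0.34 -0.82] M [ 0.    0.02 -0.01] gap 0.0705
```

View pics/w2.png

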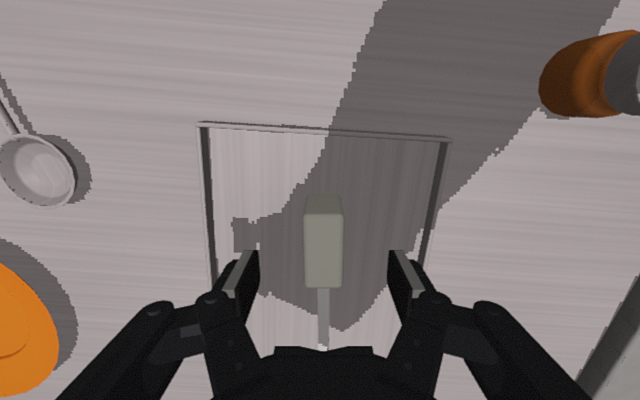

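```bash
python3 - <<'E'
from h import *
W=dict(np.load("pics/w2.npz"))
P=np.array([ray(W,p,.047) for p in [(304,213),(343,213),(341.5,288),(305.5,288)]]); print(P.round(4),P.mean(0))
print(proj(W,[[.5407,-.1581,.0129],[.5407,-.1581,.047],[.5407,-.1581+.035,.0129]]))
E
```

```text
[[ 0.5149 -0.1704  0.047 ]
 [ 0.5131 -0.1485  0.047 ]
 [ 0.5629 -0.1442  0.047 ]
 [ 0.5647 -0.1665  0.047 ]] [ 0.5388852  -0.15741215  0.047     ]
[[322.28415817 230.70166947]
 [322.09947169 254.91321701]
 [371.23061115 234.32312564]]
```

Call:
send_rows(plan=[[0, 0, -1, 0, 0, 0], [0, 0, -1, 0, 0, 0], [0, 0, -1, 0, 0, 0], [0, 0, -1, 0, 0, 0], [0, 0, -1, 0, 0, 0], [0, 0, -1, 0, 0, 0], [0, 0, -1, 0, 0, 0], [0, 0, -1, 0, 0, 0], [0, 0, -1, 0, 0, 0], [0, 0, -1, 0, 0, 0]], claw=10, newtons=60)

```text
clock: 5.25
tcp_pos: [0.5389, -0.1578, 0.0119]
orientation: [0.707, -0.028, 0.707, 0.028]
wrist_force: [-0.1, 0.4, 0.1]
finger_gap: 0.0101
```

Call:
send_rows(plan=[[0, 0, 0, 0, 0, 0], [-10, 0, 0, 0, 0, 0], [-25, 0, 0, 0, 0, 0], [-50, 0, 0, 0, 0, 0], [-75, 0, 0, 0, 0, 0], [-90, 0, 0, 0, 0, 0], [-100, 0, 0, 0, 0, 0], [-100, 0, 0, 0, 0, 0], [-100, 0, 0, 0, 0, 0], [-100, 0, 0, 0, 0, 0]])

```text
clock: 6.5
tcp_pos: [0.5383, -0.1575, 0.111]
orientation: [0.706, -0.028, 0.707, 0.028]
wrist_force: [0.7, -0.1, 0.9]
finger_gap: 0.0099
```

```bash
python3 - <<'E'
from h import *
from workcell import viewer
show()
for n in ("wrist","top"):
    r=viewer.read_camera(n); cv2.imwrite(f"pics/{n}3.png",r["frame"]); np.savez(f"pics/{n}3.npz",**r)
show()
E
```

```text
6.5 [ 0.5383 -0.1575  0.111 ] yaw 0.0797 down [-0.002  0.001 -1.   ] q [-0.428  0.324 -0.142  1.106 -0.    -0.507] F [ 0.65 -0.12  0.94] M [-0.   -0.   -0.02] gap 0.0099
6.6 [ 0.5385 -0.1576  0.1112] yaw 0.0797 down [-0.001  0.    -1.   ] q [-0.428  0.324 -0.142  1.106 -0.    -0.507] F [ 0.23  0.22 -0.96] M [ 0.01 -0.02  0.01] gap 0.01
```

View pics/wrist3.png

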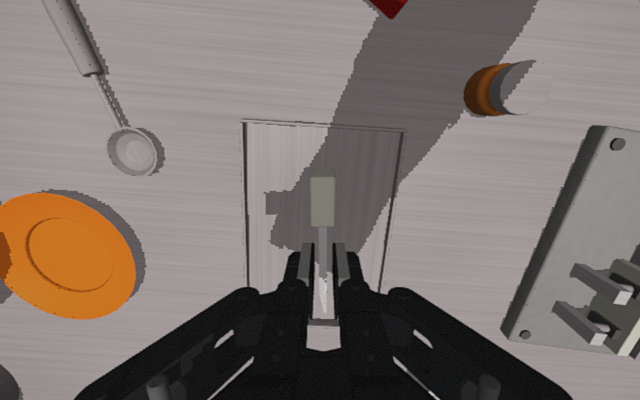

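```bash
python3 - <<'E'
from h import *
f=cv2.imread("pics/top3.png")
cv2.imwrite("pics/top3c.png",cv2.resize(f[110:310,270:470],None,fx=3,fy=3,interpolation=cv2.INTER_CUBIC))
from workcell import viewer
r=viewer.read_camera("scene"); cv2.imwrite("pics/scene3.png",r["frame"])
np.savez("pics/scene3.npz",**r)
cv2.imwrite("pics/scene3c.png",cv2.resize(r["frame"][100:310,200:400],None,fx=2.8,fy=2.8,interpolation=cv2.INTER_CUBIC))
W=dict(np.load("pics/wrist3.npz")); Rm=cv2.Rodrigues(W["rvec"])[0]; print("cam",-Rm.T@W["tvec"].ravel(),"fwd",Rm[2])
P=np.array([ray(W,p,.047) for p in [(311,178),(334,178),(334,226),(312,226)]]);print(P,P.mean(0))
T=dict(np.load("pics/top3.npz"));print("tcp in top crop",(proj(T,[[.5385,-.1576,.1112],[.5385,-.1576,.047]])-[270,110])*3)
print("tcp in scene crop",(proj(r,[[.5385,-.1576,.1112],[.5385,-.1576,.047]])-[200,100])*2.8)
E
```

```text
cam [ 0.45478063 -0.16396107  0.29356277] fwd [ 0.31584512  0.02650536 -0.94844047]
[[ 0.51670592 -0.16957158  0.047     ]
 [ 0.51504617 -0.14894191  0.047     ]
 [ 0.56182557 -0.14458431  0.047     ]
 [ 0.56350227 -0.16547751  0.047     ]] [ 0.53926998 -0.15714383  0.047     ]
tcp in top crop [[296.75415875 240.79834087]
 [289.78564509 248.94471909]]
tcp in scene crop [[217.38249944 342.0828248 ]
 [222.90191665 373.79055756]]
```

View pics/top3c.png

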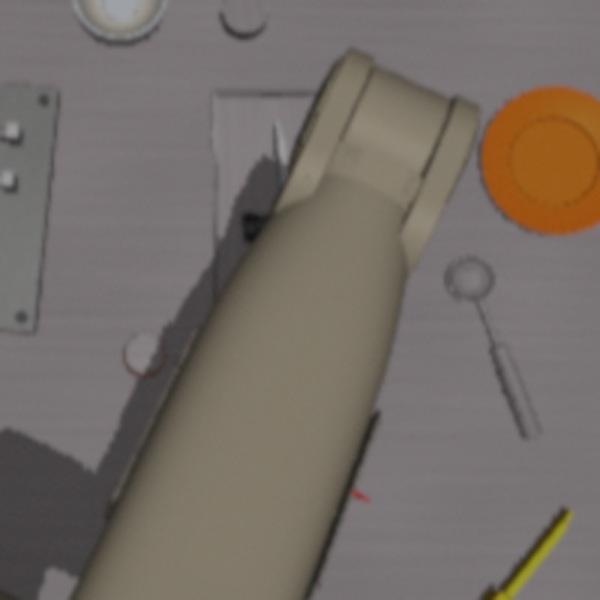

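View pics/scene3c.png

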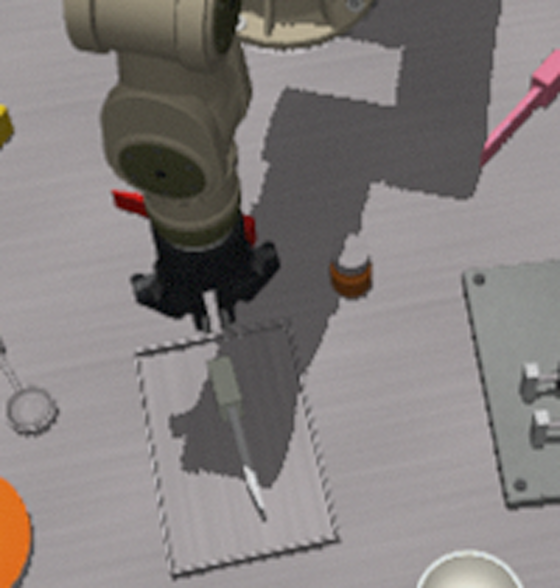

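```bash
python3 - <<'E'
from h import *
f=cv2.imread("pics/wrist3.png")
cv2.imwrite("pics/w3z.png",cv2.resize(f[170:360,270:375],None,fx=5,fy=3.1,interpolation=cv2.INTER_CUBIC)[:590])
W=dict(np.load("pics/wrist3.npz"))
for dz in (0,.01,.02,.03,.04,.06):
    l=np.array([-np.sin(.08),np.cos(.08),0])*.005
    p=np.array([.5385,-.1576,.1112+dz]); print(dz,proj(W,[p-l,p+l]).round(1).tolist())
E
```

```text
0 [[315.2, 231.0], [329.3, 231.1]]
0.01 [[314.8, 237.3], [329.6, 237.3]]
0.02 [[314.4, 244.2], [330.0, 244.2]]
0.03 [[313.9, 251.8], [330.4, 251.8]]
0.04 [[313.4, 260.4], [330.8, 260.4]]
0.06 [[312.1, 280.9], [331.9, 280.8]]
```

View pics/w3z.png

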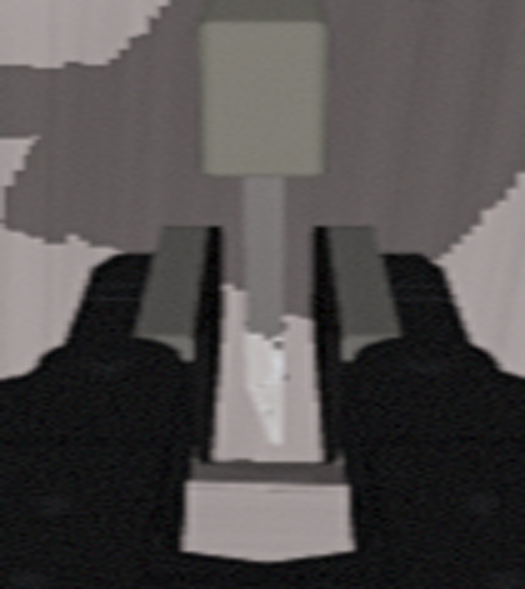

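```bash
python3 - <<'E'
from h import *
f=cv2.imread("pics/scene3.png")
cv2.imwrite("pics/s3z.png",cv2.resize(f[180:250,235:315],None,fx=8,fy=8,interpolation=cv2.INTER_CUBIC))
S=dict(np.load("pics/scene3.npz")); 
for dz in (0,.02,.04,.06): print(dz,(proj(S,[[.5385,-.1576,.1112+dz]])-[235,180]+.5)*8)
E
```

```text
0 [[345.09285555 341.37949944]]
0.02 [[339.90956145 311.6027136 ]]
0.04 [[334.58883999 281.03644041]]
0.06 [[329.12515221 249.64885989]]
```

View pics/s3z.png

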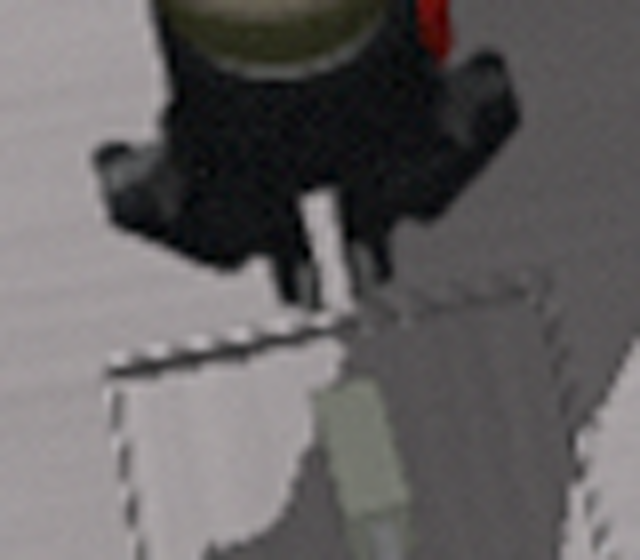

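```bash
python3 - <<'E'
from h import *
rel([.5395,-.1574,.0],.083)
E
```

```text
shift [111.33   0.16   0.97] turn [-0.19 -0.05 -0.02]
```

Call:
send_rows(plan=[[0, 0.2, 1, -0.2, 0, 0], [0, 0.2, 1, -0.2, 0, 0], [10, 0.2, 1, -0.2, 0, 0], [40, 0.2, 1, -0.2, 0, 0], [70, 0.2, 1, -0.2, 0, 0], [90, 0.2, 1, -0.2, 0, 0], [100, 0.2, 1, -0.2, 0, 0], [106, 0.2, 1, -0.2, 0, 0], [111, 0.2, 1, -0.2, 0, 0], [111, 0.2, 1, -0.2, 0, 0]], claw=48)

```text
clock: 7.9
tcp_pos: [0.5401, -0.1576, 0.0011]
orientation: [0.707, -0.029, 0.706, 0.029]
wrist_force: [-0.4, -0.4, -0.1]
finger_gap: 0.048
```

```bash
python3 - <<'E'
from h import *
from workcell import viewer
show()
for n in ("wrist","scene"):
    r=viewer.read_camera(n); cv2.imwrite(f"pics/{n}4.png",r["frame"]); np.savez(f"pics/{n}4.npz",**r)
a=cv2.imread("pics/wrist4.png")[150:350,220:420]; b=cv2.imread("pics/scene4.png")[180:280,230:330]
cv2.imwrite("pics/4.png",np.hstack([cv2.resize(a,(400,400),interpolation=2),cv2.resize(b,(400,400),interpolation=2)]))
E
```

```text
7.9 [ 0.5401 -0.1576  0.0011] yaw 0.0832 down [ 0. -0. -1.] q [-0.427  0.419 -0.296  0.855 -0.    -0.51 ] F [-0.41 -0.43 -0.09] M [0.03 0.05 0.01] gap 0.048
```

View pics/4.png

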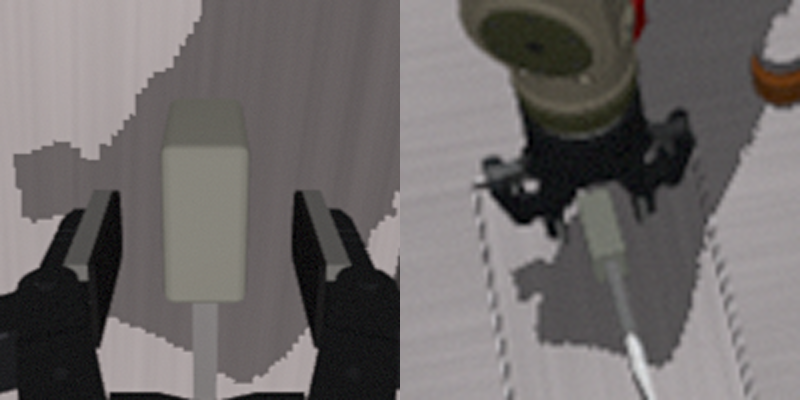

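Call:
send_rows(plan=[[3, 0, -1, 0, 0, 0], [6, 0, -1, 0, 0, 0], [9, 0, -1, 0, 0, 0], [12, 0, -1, 0, 0, 0], [15, 0, -1, 0, 0, 0], [18, 0, -1, 0, 0, 0], [20, 0, -1, 0, 0, 0], [22, 0, -1, 0, 0, 0], [22, 0, -1, 0, 0, 0], [22, 0, -1, 0, 0, 0]])

```text
clock: 9.25
tcp_pos: [0.539, -0.1576, -0.021]
orientation: [0.707, -0.029, 0.706, 0.029]
wrist_force: [0.2, 0.1, -0.2]
finger_gap: 0.0478
```

```bash
python3 - <<'E'
from h import *
from workcell import viewer
show()
for n in ("wrist","scene"):
    r=viewer.read_camera(n); cv2.imwrite(f"pics/{n}5.png",r["frame"]); np.savez(f"pics/{n}5.npz",**r)
a=cv2.imread("pics/wrist5.png")[150:350,220:420]; b=cv2.imread("pics/scene5.png")[180:280,230:330]
cv2.imwrite("pics/5.png",np.hstack([cv2.resize(a,(400,400),interpolation=2),cv2.resize(b,(400,400),interpolation=2)]))
E
```

```text
9.25 [ 0.539  -0.1576 -0.021 ] yaw 0.0832 down [ 0. -0. -1.] q [-0.427  0.442 -0.323  0.805 -0.    -0.511] F [ 0.16  0.11 -0.17] M [ 0.01  0.   -0.  ] gap 0.0478
```

View pics/5.png

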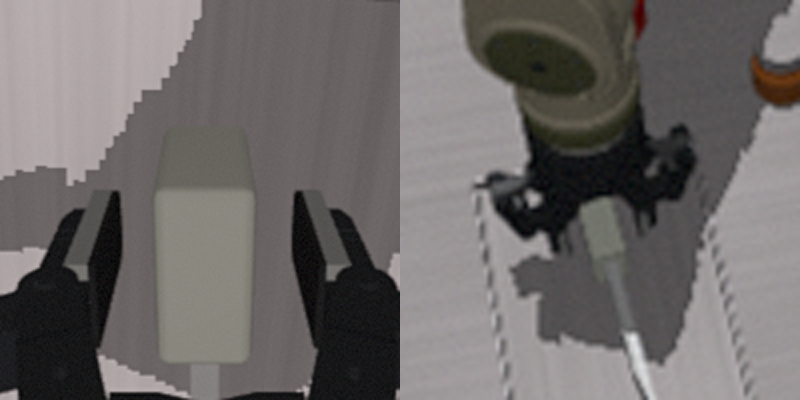

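Call:
send_rows(plan=[[2, 0, 0, 0, 0, 0], [4, 0, 0, 0, 0, 0], [6, 0, 0, 0, 0, 0], [6, 0, 0, 0, 0, 0], [6, 0, 0, 0, 0, 0], [6, 0, 0, 0, 0, 0], [6, 0, 0, 0, 0, 0], [6, 0, 0, 0, 0, 0], [6, 0, 0, 0, 0, 0], [6, 0, 0, 0, 0, 0]], claw=10, newtons=60)

```text
clock: 10.6
tcp_pos: [0.5394, -0.158, -0.0237]
orientation: [0.707, -0.03, 0.706, 0.029]
wrist_force: [-7.7, 1.5, 25.5]
finger_gap: 0.0232
```

```bash
python3 - <<'E'
from h import *
show()
E
```

```text
10.6 [ 0.5394 -0.158  -0.0237] yaw 0.0831 down [ 0.002 -0.001 -1.   ] q [-0.427  0.445 -0.327  0.796 -0.001 -0.511] F [-7.67  1.49 25.52] M [0.6  1.63 0.02] gap 0.0232
```

Call:
send_rows(plan=[[-2, 0, 0, 0, 0, 0], [-4, 0, 0, 0, 0, 0], [-8, 0, 0, 0, 0, 0], [-14, 0, 0, 0, 0, 0], [-20, 0, 0, 0, 0, 0], [-30, 0, 0, 0, 0, 0], [-40, 0, 0, 0, 0, 0], [-50, 0, 0, 0, 0, 0], [-50, 0, 0, 0, 0, 0], [-50, 0, 0, 0, 0, 0]])

```text
clock: 11.85
tcp_pos: [0.5388, -0.1576, 0.0228]
orientation: [0.706, -0.029, 0.707, 0.029]
wrist_force: [0.5, 0.4, -1.4]
finger_gap: 0.023
```

```bash
python3 - <<'E'
from h import *
from workcell import viewer
show()
for n in ("wrist","scene"):
    r=viewer.read_camera(n); cv2.imwrite(f"pics/{n}6.png",r["frame"]); np.savez(f"pics/{n}6.npz",**r)
a=cv2.imread("pics/wrist6.png")[150:350,220:420]; b=cv2.imread("pics/scene6.png")[180:280,230:330]
cv2.imwrite("pics/6.png",np.hstack([cv2.resize(a,(400,400),interpolation=2),cv2.resize(b,(400,400),interpolation=2)]))
show()
E
```

```text
11.85 [ 0.5388 -0.1576  0.0228] yaw 0.0831 down [-0. -0. -1.] q [-0.427  0.395 -0.272  0.903 -0.    -0.511] F [ 0.55  0.45 -1.44] M [-0.07  0.04 -0.01] gap 0.023
11.95 [ 0.5385 -0.1574  0.0225] yaw 0.0832 down [-0.001  0.    -1.   ] q [-0.427  0.396 -0.273  0.903 -0.    -0.511] F [-0.59  0.44 -1.55] M [-0.01  0.02  0.02] gap 0.0234
```

View pics/6.png

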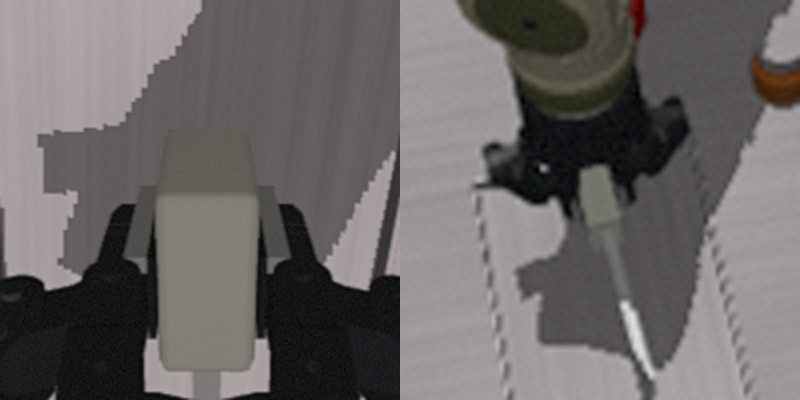

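```bash
python3 - <<'E'
from h import *
W=dict(np.load("pics/wrist6.npz"))
px=[(298.5,247.5),(347.5,247.5),(347,334),(299.5,334)]
for z in (.088,.0935,.099):
    P=np.array([ray(W,p,z) for p in px]); print(z,P.mean(0).round(4),"len",np.linalg.norm(P[2]+P[3]-P[0]-P[1])/2,"wid",np.linalg.norm(P[1]-P[0]))
rel([.5385,-.1574,.2],-.079)
rel([.40,.18,.2],-.079)
E
```

```text
0.088 [ 0.5426 -0.1567  0.088 ] len 0.050600782477092765 wid 0.022836599520722384
0.0935 [ 0.5385 -0.1571  0.0935] len 0.04822905673939039 wid 0.021766217835035656
0.099 [ 0.5344 -0.1574  0.099 ] len 0.045857331001688116 wid 0.020695836149348897
shift [-1.7754e+02  1.0000e-01 -1.6000e-01] turn [ 9.29 -0.04 -0.02]
shift [-177.35  347.84 -110.15] turn [ 9.29 -0.04 -0.02]
```

```bash
python3 - <<'E'
from h import *
rel([.44,.182,.12],-.078)
E
```

```text
shift [-97.38 346.49 -70.06] turn [ 9.24 -0.04 -0.02]
```

Call:
send_rows(plan=[[-50, 0, 0, 0, 0, 0], [-97, 10, 0, 0, 0, 0], [-97, 60, -10, 2, 0, 0], [-97, 115, -25, 4, 0, 0], [-97, 175, -40, 6, 0, 0], [-97, 235, -55, 8, 0, 0], [-97, 290, -70, 9.2, 0, 0], [-97, 330, -70, 9.2, 0, 0], [-97, 346, -70, 9.2, 0, 0], [-97, 346, -70, 9.2, 0, 0]])

```text
clock: 13.2
tcp_pos: [0.4403, 0.1818, 0.1196]
orientation: [0.706, 0.026, 0.707, -0.027]
wrist_force: [0.0, 0.4, -0.6]
finger_gap: 0.023
```

```bash
python3 - <<'E'
from h import *
from workcell import viewer
show()
for n in ("wrist","scene","top"):
    r=viewer.read_camera(n); cv2.imwrite(f"pics/{n}7.png",r["frame"]); np.savez(f"pics/{n}7.npz",**r)
show(); rel([.44,.182,.03],-.078)
E
```

```text
13.2 [0.4403 0.1818 0.1196] yaw -0.0756 down [-0.    -0.001 -1.   ] q [ 2.230e-01  1.610e-01 -3.350e-01  1.075e+00 -1.000e-03  2.990e-01] F [ 0.02  0.36 -0.6 ] M [-0.02  0.05 -0.03] gap 0.023
13.35 [0.4407 0.1803 0.1196] yaw -0.0789 down [-0.    -0.001 -1.   ] q [ 2.200e-01  1.610e-01 -3.360e-01  1.075e+00 -1.000e-03  2.990e-01] F [-0.24 -1.05 -1.57] M [-0.03  0.02  0.02] gap 0.0231
shift [89.64  1.73 -0.77] turn [-0.05 -0.02  0.04]
```

View pics/wrist7.png

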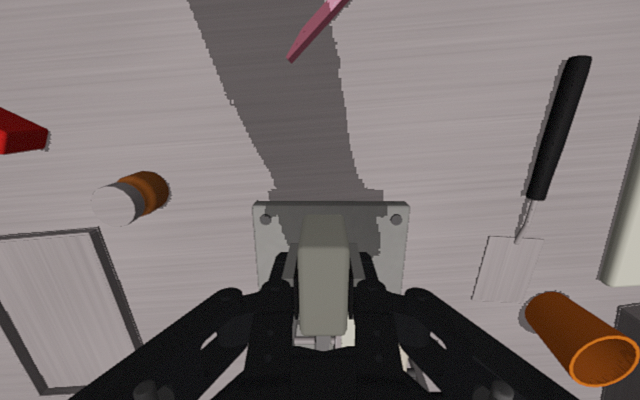

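View pics/scene7.png

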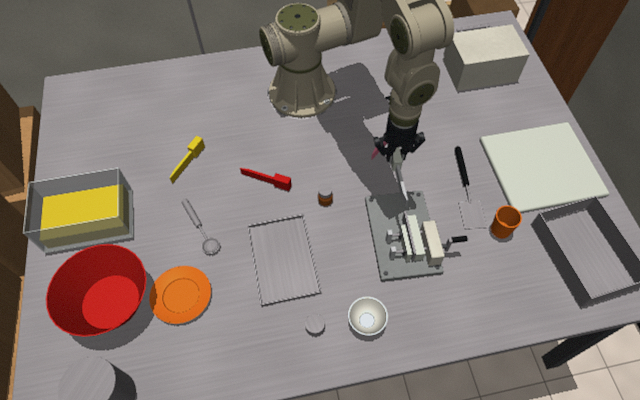

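```bash
python3 - <<'E'
from h import *
W=dict(np.load("pics/wrist7.npz"));T=dict(np.load("pics/top7.npz"))
f=cv2.imread("pics/wrist7.png");cv2.imwrite("pics/w7z.png",cv2.resize(f[180:380,240:430],None,fx=3,fy=3,interpolation=2))
f=cv2.imread("pics/top7.png");cv2.imwrite("pics/t7z.png",cv2.resize(f[125:235,200:300],None,fx=5,fy=5,interpolation=2))
f=cv2.imread("pics/scene7.png");cv2.imwrite("pics/s7z.png",cv2.resize(f[140:290,350:480],None,fx=4,fy=4,interpolation=2))
P=[ray(W,p,.02) for p in [(252.5,202),(409.5,203)]];print(P,np.linalg.norm(P[1]-P[0]),np.arctan2(*(P[1]-P[0])[[1,0]])-np.pi/2)
E
```

```text
[array([0.44723881, 0.10643794, 0.02      ]), array([0.46075245, 0.27231619, 0.02      ])] 0.1664278048468919 -0.08128772725139433
```

View pics/w7z.png

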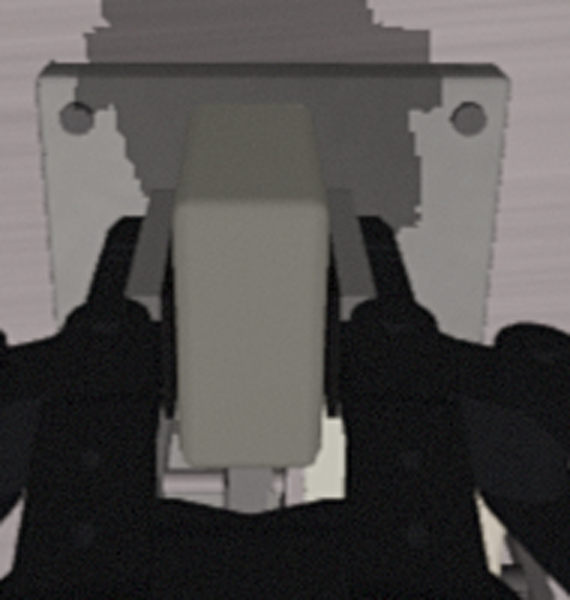

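View pics/t7z.png

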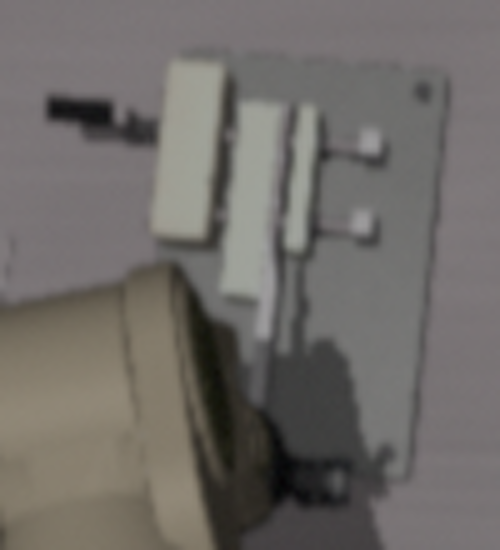

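View pics/s7z.png

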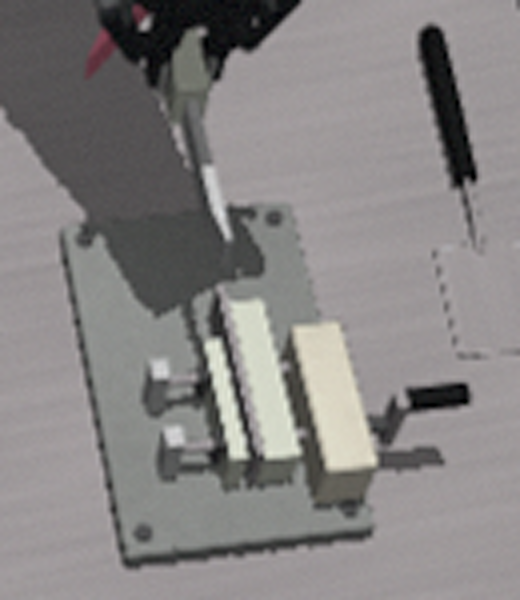

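Call:
send_rows(plan=[[20, 0, -4, 0, 0, 0], [50, 0, -4, 0, 0, 0], [70, 0, -4, 0, 0, 0], [85, 0, -4, 0, 0, 0], [95, 0, -4, 0, 0, 0], [103, 0, -4, 0, 0, 0], [110, 0, -4, 0, 0, 0], [116, 0, -4, 0, 0, 0], [120, 0, -4, 0, 0, 0], [120, 0, -4, 0, 0, 0]])

```text
clock: 14.6
tcp_pos: [0.4362, 0.1817, -0.0004]
orientation: [0.706, 0.027, 0.707, -0.027]
wrist_force: [-0.7, 0.2, -1.8]
finger_gap: 0.0234
```

```bash
python3 - <<'E'
from h import *
from workcell import viewer
show()
for n in ("wrist","scene","top"):
    r=viewer.read_camera(n); cv2.imwrite(f"pics/{n}8.png",r["frame"]); np.savez(f"pics/{n}8.npz",**r)
show()
a=cv2.imread("pics/scene8.png")[160:290,350:480]; b=cv2.imread("pics/top8.png")[135:225,210:300]
cv2.imwrite("pics/8.png",np.hstack([cv2.resize(a,(400,400),interpolation=2),cv2.resize(b,(400,400),interpolation=2)]))
E
```

```text
14.6 [ 4.362e-01  1.817e-01 -4.000e-04] yaw -0.0772 down [-0. -0. -1.] q [ 0.225  0.273 -0.523  0.775 -0.     0.302] F [-0.69  0.22 -1.85] M [-0.02  0.03  0.04] gap 0.0234
14.75 [4.367e-01 1.818e-01 1.000e-04] yaw -0.0774 down [ 0.  0. -1.] q [ 0.225  0.272 -0.523  0.775 -0.     0.302] F [-0.04  0.09 -0.84] M [ 0.03  0.03 -0.04] gap 0.0235
```

View pics/8.png

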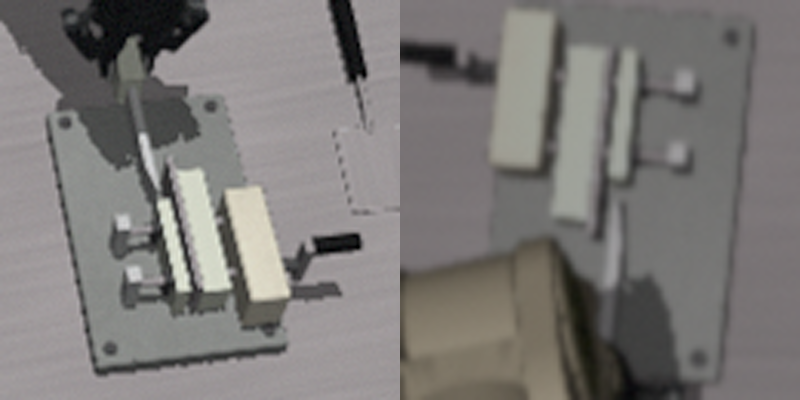

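```bash
python3 - <<'E'
from h import *
f=cv2.imread("pics/top8.png");cv2.imwrite("pics/t8z.png",cv2.resize(f[140:210,235:285],None,fx=11,fy=8.5,interpolation=2))
W=dict(np.load("pics/top8.npz"))
c=lambda q:[(q[0]+.5)/11-.5+235,(q[1]+.5)/8.5-.5+140]
E
```

```text
(no output)
```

View pics/t8z.png

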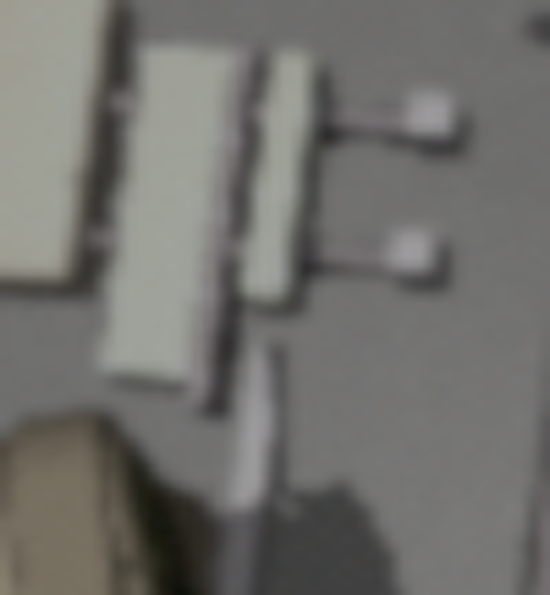

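```bash
python3 - <<'E'
from h import *
W=dict(np.load("pics/top8.npz"))
c=lambda q:[(q[0]+.5)/11-.5+235,(q[1]+.5)/8.5-.5+140]
yaw=-.079; O=np.array([.588,.1775])
def loc(w): d=w[:2]-O; cc,s=np.cos(yaw),np.sin(yaw); return np.round([cc*d[0]+s*d[1],-s*d[0]+cc*d[1]],4)
for n,q,z in [("nose",(252,348),.055),("blade back",(228,530),.055),("knife front",(212,400),.069),("knife far",(248,55),.069),("stop front right? left",(243,300),.066),("stop far left",(272,55),.066)]:
    w=ray(W,c(q),z); print(n,w.round(4),loc(w))
E
```

```text
nose [0.5715 0.176  0.055 ] [-0.0164 -0.0028]
blade back [0.5058 0.1808 0.055 ] [-0.0822 -0.0032]
knife front [0.5506 0.1846 0.069 ] [-0.0378  0.0041]
knife far [0.6753 0.1781 0.069 ] [0.087  0.0075]
stop front right? left [0.5871 0.1775 0.066 ] [-0.0009 -0.0001]
stop far left [0.6761 0.1719 0.066 ] [0.0882 0.0013]
```

Call:
send_rows(plan=[[0, 0.5, 0, 0, 0, 0], [0, 1, 0, 0, 0, 0], [0, 1.5, 0, 0, 0, 0], [0, 2, 0, 0, 0, 0], [0, 2.5, 0, 0, 0, 0], [0, 3, 0, 0, 0, 0], [0, 3.5, 0, 0, 0, 0], [0, 4, 0, 0, 0, 0], [0, 4, 0, 0, 0, 0], [0, 4, 0, 0, 0, 0]])

```text
clock: 16.0
tcp_pos: [0.4368, 0.1857, -0.0001]
orientation: [0.707, 0.027, 0.707, -0.027]
wrist_force: [-0.4, 0.0, -1.4]
finger_gap: 0.0234
```

```bash
python3 - <<'E'
from h import *
show()
E
```

```text
16.0 [ 4.368e-01  1.857e-01 -1.000e-04] yaw -0.0773 down [ 0. -0. -1.] q [ 0.233  0.276 -0.519  0.777 -0.     0.31 ] F [-0.4   0.03 -1.41] M [0.05 0.07 0.02] gap 0.0234
```

No contact yet, so I'm creeping on.

Call:
send_rows(plan=[[0, 0.2, 0, 0, 0, 0], [0, 0.4, 0, 0, 0, 0], [0, 0.6, 0, 0, 0, 0], [0, 0.8, 0, 0, 0, 0], [0, 1.0, 0, 0, 0, 0], [0, 1.2, 0, 0, 0, 0], [0, 1.4, 0, 0, 0, 0], [0, 1.6, 0, 0, 0, 0], [0, 1.8, 0, 0, 0, 0], [0, 2, 0, 0, 0, 0]])

```text
clock: 17.25
tcp_pos: [0.437, 0.1877, -0.0001]
orientation: [0.707, 0.027, 0.707, -0.027]
wrist_force: [0.6, -0.5, -0.8]
finger_gap: 0.023
```

```bash
python3 - <<'E'
from h import *
show()
E
```

```text
17.25 [ 4.370e-01  1.877e-01 -1.000e-04] yaw -0.0774 down [ 0. -0. -1.] q [ 0.237  0.277 -0.516  0.777 -0.     0.314] F [ 0.61 -0.45 -0.78] M [0.03 0.08 0.02] gap 0.023
```

Call:
send_rows(plan=[[0, 0.2, 0, 0, 0, 0], [0, 0.4, 0, 0, 0, 0], [0, 0.6, 0, 0, 0, 0], [0, 0.8, 0, 0, 0, 0], [0, 1.0, 0, 0, 0, 0], [0, 1.2, 0, 0, 0, 0], [0, 1.4, 0, 0, 0, 0], [0, 1.5, 0, 0, 0, 0], [0, 1.5, 0, 0, 0, 0], [0, 1.5, 0, 0, 0, 0]])

```text
clock: 18.5
tcp_pos: [0.437, 0.1891, -0.0001]
orientation: [0.707, 0.027, 0.707, -0.027]
wrist_force: [-0.0, 0.8, -1.0]
finger_gap: 0.0231
```

```bash
python3 - <<'E'
from h import *
show()
E
```

```text
18.5 [ 4.370e-01  1.891e-01 -1.000e-04] yaw -0.0774 down [-0. -0. -1.] q [ 0.24   0.278 -0.515  0.778 -0.     0.317] F [-0.01  0.79 -0.99] M [-0.01  0.05 -0.  ] gap 0.0231
```

Call:
send_rows(plan=[[0, 0.2, 0, 0, 0, 0], [0, 0.4, 0, 0, 0, 0], [0, 0.6, 0, 0, 0, 0], [0, 0.8, 0, 0, 0, 0], [0, 1.0, 0, 0, 0, 0], [0, 1.2, 0, 0, 0, 0], [0, 1.4, 0, 0, 0, 0], [0, 1.5, 0, 0, 0, 0], [0, 1.5, 0, 0, 0, 0], [0, 1.5, 0, 0, 0, 0]])

```text
clock: 19.75
tcp_pos: [0.4372, 0.1907, -0.0001]
orientation: [0.707, 0.027, 0.707, -0.027]
wrist_force: [0.9, -0.4, -1.5]
finger_gap: 0.0232
```

```bash
python3 - <<'E'
from h import *
show()
E
```

```text
19.75 [ 4.372e-01  1.907e-01 -1.000e-04] yaw -0.0774 down [ 0. -0. -1.] q [ 0.243  0.28  -0.513  0.778 -0.     0.32 ] F [ 0.86 -0.42 -1.49] M [ 0.05  0.04 -0.02] gap 0.0232
```

Call:
send_rows(plan=[[0, 0.2, 0, 0, 0, 0], [0, 0.4, 0, 0, 0, 0], [0, 0.6, 0, 0, 0, 0], [0, 0.8, 0, 0, 0, 0], [0, 1.0, 0, 0, 0, 0], [0, 1.2, 0, 0, 0, 0], [0, 1.4, 0, 0, 0, 0], [0, 1.5, 0, 0, 0, 0], [0, 1.5, 0, 0, 0, 0], [0, 1.5, 0, 0, 0, 0]])

```text
clock: 21.0
tcp_pos: [0.4372, 0.1918, -0.0002]
orientation: [0.707, 0.027, 0.707, -0.028]
wrist_force: [1.0, -4.5, -1.3]
finger_gap: 0.0228
```

```bash
python3 - <<'E'
from h import *
from workcell import viewer
show()
for n in ("scene","top"):
    r=viewer.read_camera(n); cv2.imwrite(f"pics/{n}9.png",r["frame"]); np.savez(f"pics/{n}9.npz",**r)
a=cv2.imread("pics/scene9.png")[160:290,350:480]; b=cv2.imread("pics/top9.png")[140:210,225:295]
cv2.imwrite("pics/9.png",np.hstack([cv2.resize(a,(400,400),interpolation=2),cv2.resize(b,(400,400),interpolation=2)]))
E
```

```text
21.0 [ 4.372e-01  1.918e-01 -2.000e-04] yaw -0.0779 down [-0.    -0.001 -1.   ] q [ 0.246  0.281 -0.511  0.779 -0.001  0.323] F [ 0.99 -4.52 -1.29] M [-0.87 -0.01 -0.42] gap 0.0228
```

View pics/9.png

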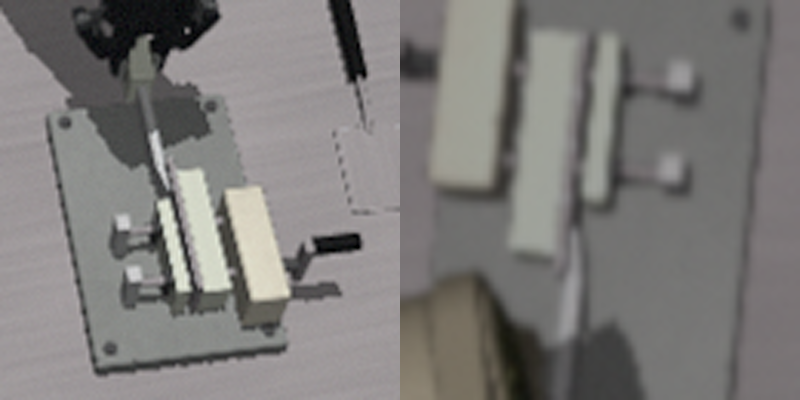

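Call:
send_rows(plan=[[0, -0.5, 0, 0, 0, 0], [0, -0.5, 2, 0, 0, 0], [0, -0.5, 5, 0, 0, 0], [0, -0.5, 8, 0, 0, 0], [0, -0.5, 11, 0, 0, 0], [0, -0.5, 14, 0, 0, 0], [0, -0.5, 17, 0, 0, 0], [0, -0.5, 20, 0, 0, 0], [0, -0.5, 20, 0, 0, 0], [0, -0.5, 20, 0, 0, 0]])

```text
clock: 22.35
tcp_pos: [0.4578, 0.19, -0.0001]
orientation: [0.707, 0.027, 0.706, -0.028]
wrist_force: [0.4, -3.8, -3.1]
finger_gap: 0.0232
```

```bash
python3 - <<'E'
from h import *
show()
E
```

```text
22.35 [ 4.578e-01  1.900e-01 -1.000e-04] yaw -0.0777 down [ 0.001 -0.    -1.   ] q [ 0.232  0.31  -0.469  0.791 -0.001  0.309] F [ 0.44 -3.84 -3.1 ] M [-0.8   0.2  -0.35] gap 0.0232
```

Call:
send_rows(plan=[[0, -0.3, 0, 0, 0, 0], [0, -0.6, 0, 0, 0, 0], [0, -1, 0, -0.2, 0, 0], [0, -1, 0, -0.4, 0, 0], [0, -1, 0, -0.4, 0, 0], [0, -1, 0, -0.4, 0, 0], [0, -1, 0, -0.4, 0, 0], [0, -1, 0, -0.4, 0, 0], [0, -1, 0, -0.4, 0, 0], [0, -1, 0, -0.4, 0, 0]])

```text
clock: 23.6
tcp_pos: [0.4571, 0.1892, -0.0001]
orientation: [0.707, 0.025, 0.707, -0.025]
wrist_force: [1.2, -2.3, -1.0]
finger_gap: 0.0232
```

```bash
python3 - <<'E'
from h import *
show()
from workcell import viewer
for n in ("scene","top"):
    r=viewer.read_camera(n); cv2.imwrite(f"pics/{n}10.png",r["frame"]); np.savez(f"pics/{n}10.npz",**r)
show()
a=cv2.imread("pics/scene10.png")[160:290,350:480]; b=cv2.imread("pics/top10.png")[140:210,225:295]
cv2.imwrite("pics/10.png",np.hstack([cv2.resize(a,(400,400),interpolation=2),cv2.resize(b,(400,400),interpolation=2)]))
E
```

```text
23.6 [ 4.571e-01  1.892e-01 -1.000e-04] yaw -0.0704 down [ 0.  0. -1.] q [ 0.23   0.309 -0.47   0.792  0.     0.3  ] F [ 1.16 -2.3  -0.97] M [-0.3  -0.19 -0.23] gap 0.0232
23.7 [ 4.571e-01  1.892e-01 -1.000e-04] yaw -0.0703 down [ 0.  0. -1.] q [ 0.23   0.309 -0.47   0.792  0.     0.3  ] F [ 1.08 -2.21 -1.59] M [-0.36 -0.18 -0.21] gap 0.0231
```

View pics/10.png

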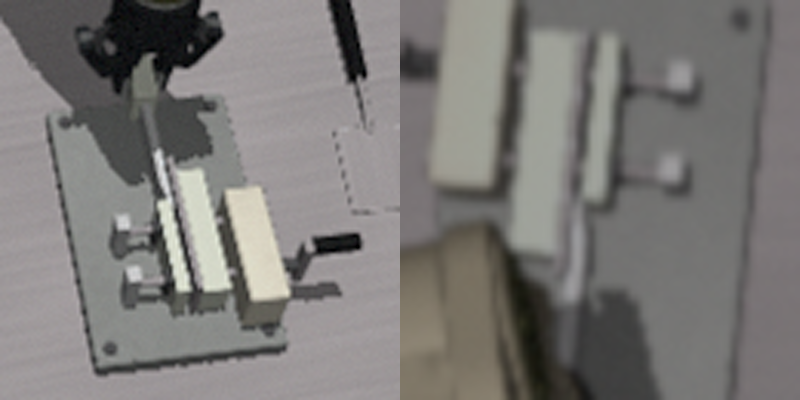

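Call:
send_rows(plan=[[0, -0.2, 1, 0, 0, 0], [0, -0.2, 3, 0, 0, 0], [0, -0.2, 5, 0, 0, 0], [0, -0.2, 7, 0, 0, 0], [0, -0.2, 9, 0, 0, 0], [0, -0.2, 11, 0, 0, 0], [0, -0.2, 13, 0, 0, 0], [0, -0.2, 14, 0, 0, 0], [0, -0.2, 14, 0, 0, 0], [0, -0.2, 14, 0, 0, 0]])

```text
clock: 24.95
tcp_pos: [0.4678, 0.188, -0.0012]
orientation: [0.705, 0.025, 0.709, -0.025]
wrist_force: [-6.2, 1.3, 0.2]
finger_gap: 0.0233
```

```bash
cat >> h.py <<'E'
def avg(n=6):
    from workcell import get_state,viewer
    F=[];M=[]
    for i in range(n):
        s=get_state();F.append(s["wrist_force"]);M.append(s["ft_torque"]);
        if i<n-1: viewer.read_camera("wrist")
    F=np.mean(F,0);M=np.mean(M,0); print("avgF",F.round(2),"M",M.round(3),"lever",round(M[2]/F[1],3))
E
python3 - <<'E'
from h import *
avg();show()
E
```

```text
avgF [-6.18  0.56 -0.67] M [ 0.124  1.293 -0.052] lever -0.094
25.2 [ 0.4677  0.188  -0.0012] yaw -0.0696 down [-0.006  0.    -1.   ] q [ 0.222  0.33  -0.442  0.804  0.001  0.291] F [-5.29  0.63 -0.56] M [ 0.15  1.21 -0.06] gap 0.0234
```

```bash
python3 - <<'E'
from h import *
from workcell import viewer
for n in ("scene","top"):
    r=viewer.read_camera(n); cv2.imwrite(f"pics/{n}11.png",r["frame"]); np.savez(f"pics/{n}11.npz",**r)
a=cv2.imread("pics/scene11.png")[195:260,385:450]; b=cv2.imread("pics/top11.png")[145:200,235:290]
cv2.imwrite("pics/11.png",np.hstack([cv2.resize(a,(400,400),interpolation=2),cv2.resize(b,(400,400),interpolation=2)]))
E
```

```text
(no output)
```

View pics/11.png

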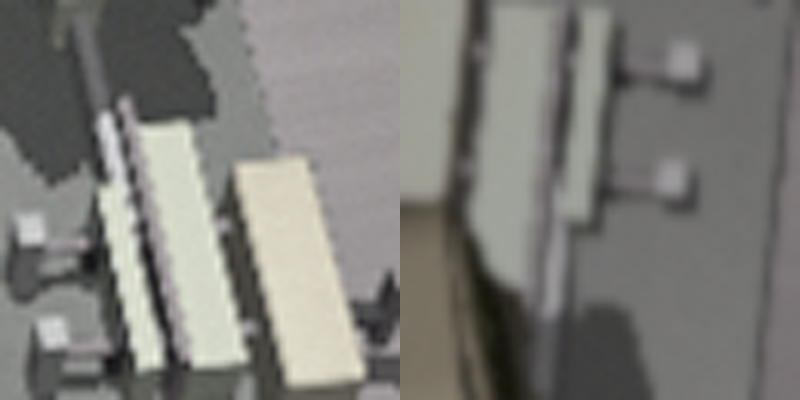

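Call:
send_rows(plan=[[0, 0, 1, 0, 0, 0], [0, 0, 2, 0, 0, 0], [0, 0, 3, 0, 0, 0], [0, 0, 4, 0, 0, 0], [0, 0, 5, 0, 0, 0], [0, 0, 5, 0, 0, 0], [0, 0, 5, 0, 0, 0], [0, 0, 5, 0, 0, 0], [0, 0, 5, 0, 0, 0], [0, 0, 5, 0, 0, 0]])

```text
clock: 26.55
tcp_pos: [0.4725, 0.1876, -0.0013]
orientation: [0.704, 0.025, 0.709, -0.025]
wrist_force: [-6.8, 0.7, -1.2]
finger_gap: 0.0231
```

```bash
python3 - <<'E'
from h import *
avg(3);show()
E
```

```text
avgF [-7.1   1.02 -0.82] M [ 0.13   1.378 -0.076] lever -0.075
26.65 [ 0.4725  0.1876 -0.0013] yaw -0.0697 down [-0.006  0.    -1.   ] q [ 0.219  0.338 -0.431  0.808  0.001  0.289] F [-7.26  1.55 -0.2 ] M [ 0.14  1.39 -0.09] gap 0.0231
```

Call:
send_rows(plan=[[0, 0, 1.5, 0, 0, 0], [0, 0, 3, 0, 0, 0], [0, 0, 4.5, 0, 0, 0], [0, 0, 6, 0, 0, 0], [0, 0, 7, 0, 0, 0], [0, 0, 8, 0, 0, 0], [0, 0, 9, 0, 0, 0], [0, 0, 10, 0, 0, 0], [0, 0, 10, 0, 0, 0], [0, 0, 10, 0, 0, 0]])

```text
clock: 27.9
tcp_pos: [0.4834, 0.1869, -0.0011]
orientation: [0.705, 0.025, 0.708, -0.025]
wrist_force: [-5.4, -0.1, -1.8]
finger_gap: 0.0231
```

```bash
python3 - <<'E'
from h import *
avg(3);show()
E
```

```text
avgF [-5.37  0.48 -1.58] M [ 0.108  1.163 -0.119] lever -0.248
28.0 [ 0.4834  0.1869 -0.0011] yaw -0.07 down [-0.005  0.    -1.   ] q [ 0.213  0.353 -0.407  0.815  0.001  0.283] F [-5.26  1.11 -1.24] M [ 0.09  1.12 -0.12] gap 0.0231
```

Call:
send_rows(plan=[[0, 0, 2, 0.2, 0, 0], [0, 0, 4, 0.2, 0, 0], [0, 0, 6, 0.2, 0, 0], [0, 0, 8, 0.2, 0, 0], [0, 0, 10, 0.2, 0, 0], [0, 0, 12, 0.2, 0, 0], [0, 0, 14, 0.2, 0, 0], [0, 0, 15, 0.2, 0, 0], [0, 0, 15, 0.2, 0, 0], [0, 0, 15, 0.2, 0, 0]])

```text
clock: 29.25
tcp_pos: [0.5011, 0.1859, -0.0001]
orientation: [0.707, 0.026, 0.707, -0.026]
wrist_force: [1.7, 0.3, -1.3]
finger_gap: 0.0232
```

```bash
python3 - <<'E'
from h import *
avg(3);show()
E
```

```text
avgF [ 0.35  0.11 -1.7 ] M [ 0.15  -0.031  0.081] lever 0.715
29.35 [ 5.011e-01  1.858e-01 -1.000e-04] yaw -0.0739 down [ 0. -0. -1.] q [ 0.205  0.374 -0.371  0.825 -0.     0.279] F [-0.37  0.03 -1.42] M [ 0.18 -0.01  0.09] gap 0.0233
```

Call:
send_rows(plan=[[0, 0, 1.5, 0, 0, 0], [0, 0, 3, 0, 0, 0], [0, 0, 4.5, 0, 0, 0], [0, 0, 6, 0, 0, 0], [0, 0, 7.5, 0, 0, 0], [0, 0, 9, 0, 0, 0], [0, 0, 10.5, 0, 0, 0], [0, 0, 12, 0, 0, 0], [0, 0, 12, 0, 0, 0], [0, 0, 12, 0, 0, 0]])

```text
clock: 30.6
tcp_pos: [0.5132, 0.1849, -0.0001]
orientation: [0.707, 0.026, 0.706, -0.026]
wrist_force: [0.4, 0.8, -1.5]
finger_gap: 0.0235
```

```bash
python3 - <<'E'
from h import *
from workcell import viewer
avg(3);show()
for n in ("scene","top"):
    r=viewer.read_camera(n); cv2.imwrite(f"pics/{n}12.png",r["frame"]); np.savez(f"pics/{n}12.npz",**r)
a=cv2.imread("pics/scene12.png")[195:260,385:450]; b=cv2.imread("pics/top12.png")[145:200,235:290]
cv2.imwrite("pics/12.png",np.hstack([cv2.resize(a,(400,400),interpolation=2),cv2.resize(b,(400,400),interpolation=2)]))
E
```

```text
avgF [ 0.66  1.06 -1.43] M [ 0.202 -0.047  0.053] lever 0.05
30.7 [ 5.132e-01  1.849e-01 -1.000e-04] yaw -0.0739 down [ 0. -0. -1.] q [ 0.199  0.392 -0.342  0.836 -0.     0.273] F [ 0.68  1.16 -1.39] M [ 0.24 -0.03  0.07] gap 0.0233
```

View pics/12.png

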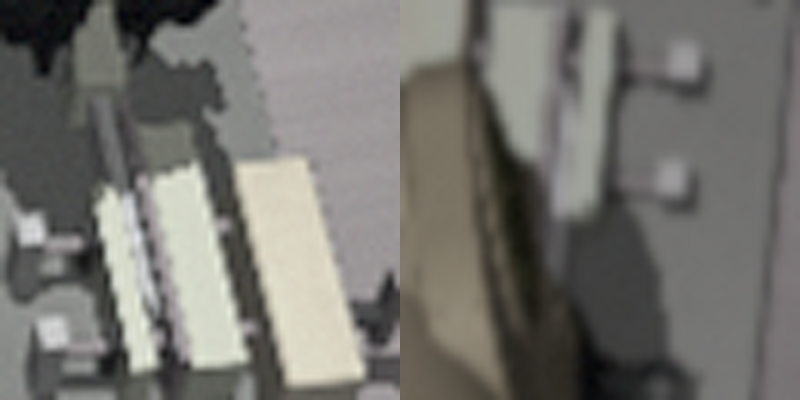

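Call:
send_rows(plan=[[0, 0, 1, 0, 0, 0], [0, 0, 2, 0, 0, 0], [0, 0, 3, 0, 0, 0], [0, 0, 4, 0, 0, 0], [0, 0, 5, 0, 0, 0], [0, 0, 6, 0, 0, 0], [0, 0, 7, 0, 0, 0], [0, 0, 8, 0, 0, 0], [0, 0, 8, 0, 0, 0], [0, 0, 8, 0, 0, 0]])

```text
clock: 32.05
tcp_pos: [0.5212, 0.1843, -0.0001]
orientation: [0.707, 0.026, 0.706, -0.026]
wrist_force: [0.3, 0.2, -1.7]
finger_gap: 0.023
```

```bash
python3 - <<'E'
from h import *
avg(3);show()
E
```

```text
avgF [ 0.02  0.58 -2.02] M [ 0.117 -0.008  0.058] lever 0.1
32.15 [ 5.211e-01  1.843e-01 -1.000e-04] yaw -0.074 down [ 0. -0. -1.] q [ 0.195  0.404 -0.323  0.843 -0.     0.269] F [ 0.19  1.58 -2.41] M [ 0.14 -0.03  0.01] gap 0.0232
```

Call:
send_rows(plan=[[0, 0, 0.7, 0, 0, 0], [0, 0, 1.4, 0, 0, 0], [0, 0, 2.1, 0, 0, 0], [0, 0, 2.8, 0, 0, 0], [0, 0, 3.5, 0, 0, 0], [0, 0, 4, 0, 0, 0], [0, 0, 4.5, 0, 0, 0], [0, 0, 5, 0, 0, 0], [0, 0, 5, 0, 0, 0], [0, 0, 5, 0, 0, 0]])

```text
clock: 33.4
tcp_pos: [0.5214, 0.1842, -0.0002]
orientation: [0.704, 0.026, 0.709, -0.026]
wrist_force: [-12.8, 2.3, 9.1]
finger_gap: 0.0233
```

```bash
python3 - <<'E'
from h import *
avg(3);show()
E
```

```text
avgF [-12.78   1.84   9.  ] M [ 0.331  2.078 -0.083] lever -0.045
33.5 [ 5.214e-01  1.842e-01 -2.000e-04] yaw -0.0731 down [-0.007  0.    -1.   ] q [ 0.193  0.41  -0.314  0.853  0.002  0.267] F [-12.38   1.26   8.83] M [ 0.33  2.05 -0.08] gap 0.023
```

Call:
send_rows(plan=[[0, 0, -2, 0, 0, 0], [0, 0, -4.5, 0, 0, 0], [0, 0, -4.5, 0, 0, 0], [0, 0, -4.5, 0, 0, 0], [0, 0, -4.5, 0, 0, 0], [0, 0, -4.5, 0, 0, 0], [0, 0, -4.5, 0, 0, 0], [0, 0, -4.5, 0, 0, 0], [0, 0, -4.5, 0, 0, 0], [0, 0, -4.5, 0, 0, 0]])

```text
clock: 34.75
tcp_pos: [0.5215, 0.1843, -0.0001]
orientation: [0.707, 0.026, 0.707, -0.026]
wrist_force: [0.2, 0.1, -1.6]
finger_gap: 0.0232
```

```bash
python3 - <<'E'
from h import *
from workcell import viewer
avg(3);show()
for n in ("scene","top"):
    r=viewer.read_camera(n); cv2.imwrite(f"pics/{n}13.png",r["frame"]); np.savez(f"pics/{n}13.npz",**r)
a=cv2.imread("pics/scene13.png")[195:260,385:450]; b=cv2.imread("pics/top13.png")[145:200,235:290]
cv2.imwrite("pics/13.png",np.hstack([cv2.resize(a,(400,400),interpolation=2),cv2.resize(b,(400,400),interpolation=2)]))
E
```

```text
avgF [ 0.36  0.25 -1.36] M [0.023 0.007 0.001] lever 0.004
34.85 [ 5.215e-01  1.843e-01 -1.000e-04] yaw -0.074 down [ 0. -0. -1.] q [ 0.195  0.405 -0.322  0.843 -0.     0.269] F [ 1.03  0.46 -0.85] M [-0.   -0.    0.01] gap 0.0234
```

View pics/13.png

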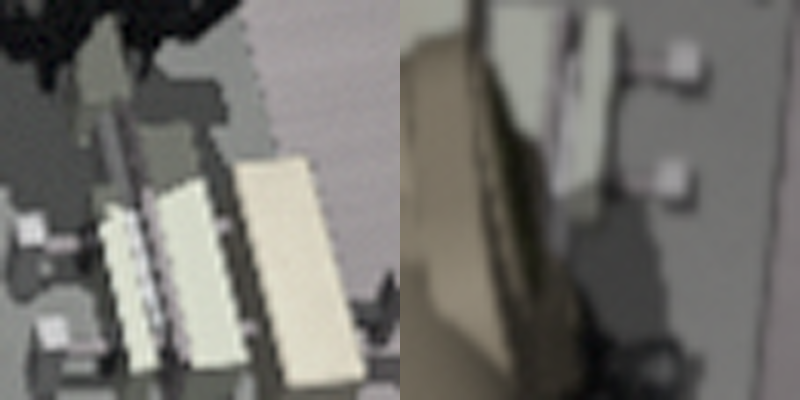

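Call:
send_rows(plan=[[0, 0, -3, 0, 0, 0], [0, 0, -8, 0, 0, 0], [0, 0, -16, 0, 0, 0], [0, 0, -26, 0, 0, 0], [0, 0, -38, 0, 0, 0], [0, 0, -52, 0, 0, 0], [0, 0, -68, 0, 0, 0], [0, 0, -86, 0, 0, 0], [0, 0, -100, 0, 0, 0], [0, 0, -105, 0, 0, 0]])

```text
clock: 36.2
tcp_pos: [0.4154, 0.1921, -0.0001]
orientation: [0.706, 0.026, 0.707, -0.026]
wrist_force: [0.0, -0.3, -1.3]
finger_gap: 0.0232
```

```bash
python3 - <<'E'
from h import *
from workcell import viewer
show()
for n in ("scene","top"):
    r=viewer.read_camera(n); cv2.imwrite(f"pics/{n}14.png",r["frame"]); np.savez(f"pics/{n}14.npz",**r)
a=cv2.imread("pics/scene14.png")[195:260,385:450]; b=cv2.imread("pics/top14.png")[145:200,235:290]
cv2.imwrite("pics/14.png",np.hstack([cv2.resize(a,(400,400),interpolation=2),cv2.resize(b,(400,400),interpolation=2)]))
E
```

```text
36.2 [ 4.154e-01  1.921e-01 -1.000e-04] yaw -0.0734 down [-0. -0. -1.] q [ 0.257  0.248 -0.558  0.765 -0.     0.331] F [ 0.04 -0.31 -1.32] M [ 0.    0.02 -0.05] gap 0.0232
```

View pics/14.png

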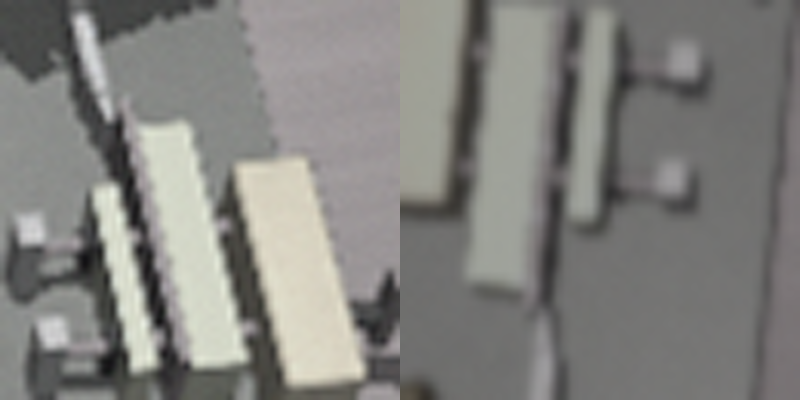

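```bash
python3 - <<'E'
from h import *
rel([.415,.192,.2],-.0734);rel([.60,.06,.2],-.0734)
E
```

```text
shift [-200.02   -0.23   -1.24] turn [-0.01  0.01  0.  ]
shift [-199.96 -118.28  192.96] turn [-0.01  0.01  0.  ]
```

Call:
send_rows(plan=[[-30, 0, -5, 0, 0, 0], [-80, 0, -5, 0, 0, 0], [-130, 0, -5, 0, 0, 0], [-170, -10, 10, 0, 0, 0], [-185, -40, 60, 0, 0, 0], [-190, -70, 110, 0, 0, 0], [-190, -100, 160, 0, 0, 0], [-190, -118, 193, 0, 0, 0], [-190, -118, 193, 0, 0, 0], [-190, -118, 193, 0, 0, 0]])

```text
clock: 37.55
tcp_pos: [0.6002, 0.0601, 0.1894]
orientation: [0.706, 0.026, 0.707, -0.026]
wrist_force: [0.2, -0.7, -0.7]
finger_gap: 0.0233
```

```bash
python3 - <<'E'
from h import *
from workcell import viewer
show()
r=viewer.read_camera("wrist"); cv2.imwrite(f"pics/w15.png",r["frame"]); np.savez(f"pics/w15.npz",**r)
E
```

```text
37.55 [0.6002 0.0601 0.1894] yaw -0.0743 down [-0.001  0.    -1.   ] q [-0.033  0.371  0.12   1.321  0.     0.041] F [ 0.2  -0.71 -0.66] M [ 0.04  0.07 -0.03] gap 0.0233
```

View pics/w15.png

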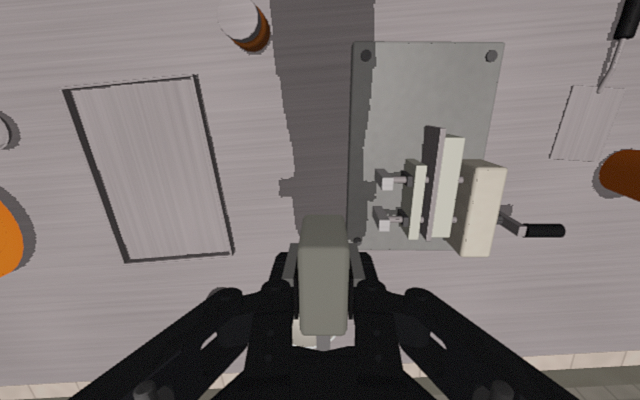

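```bash
python3 - <<'E'
from h import *
f=cv2.imread("pics/w15.png")
cv2.imwrite("pics/w15z.png",cv2.resize(f[120:255,395:475],None,fx=7,fy=4.4,interpolation=2))
E
```

View pics/w15z.png

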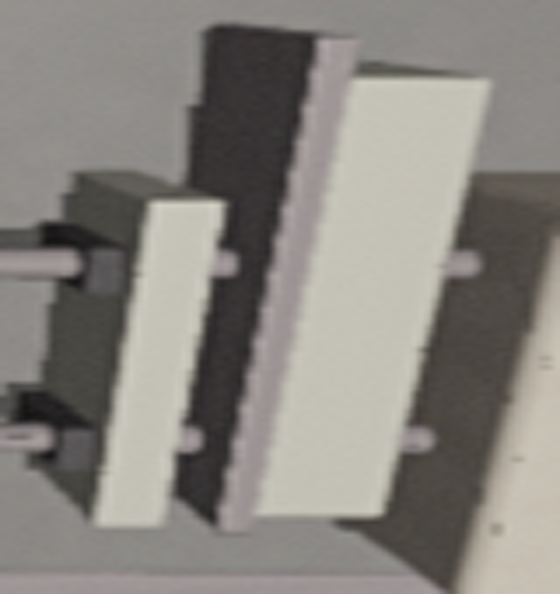

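```bash
python3 - <<'E'
from h import *
W=dict(np.load("pics/w15.npz"))
c=lambda q:[(q[0]+.5)/7-.5+395,(q[1]+.5)/4.4-.5+120]
P={k:ray(W,c(q),z)[:2] for k,q,z in [("sl0",(150,203),.066),("sl1",(95,523),.066),("sr0",(225,203),.066),("sr1",(168,523),.066),("k0",(316,38),.069),("k1",(218,530),.069)]}
d=P["k1"]-P["k0"];print("knife len",np.linalg.norm(d),"yaw",np.arctan2(d[1],d[0]));u=d/np.linalg.norm(d);n=np.array([-u[1],u[0]])
for k in P: print(k,P[k].round(4),"dist",round(float((P[k]-P["k0"])@n)*1000,2), "along",round(float((P[k]-P["k0"])@u)*1000,1))
E
```

```text
knife len 0.12941483724755695 yaw -0.07084646325881815
sl0 [0.5861 0.164 ] dist -19.74 along 40.3
sl1 [0.6743 0.1573] dist -20.13 along 128.7
sr0 [0.587  0.1757] dist -7.94 along 40.3
sr1 [0.6753 0.1698] dist -7.61 along 128.8
k0 [0.5473 0.1865] dist 0.0 along 0.0
k1 [0.6764 0.1774] dist 0.0 along 129.4
```

```bash
python3 - <<'E'
from h import *
rel([.540,-.158,.05],.05)
E
```

```text
shift [ 139.72 -222.32  -43.48] turn [-7.08 -0.05 -0.  ]
```

Call:
send_rows(plan=[[0, -40, -8, -1, 0, 0], [10, -90, -18, -3, 0, 0], [20, -140, -28, -5, 0, 0], [30, -190, -38, -7, 0, 0], [50, -222, -43, -7, 0, 0], [90, -222, -43, -7, 0, 0], [120, -222, -43, -7, 0, 0], [140, -222, -43, -7, 0, 0], [140, -222, -43, -7, 0, 0], [140, -222, -43, -7, 0, 0]])

```text
clock: 38.85
tcp_pos: [0.5417, -0.1577, 0.0512]
orientation: [0.707, -0.018, 0.706, 0.017]
wrist_force: [0.5, 0.1, -1.4]
finger_gap: 0.0232
```

```bash
python3 - <<'E'
from h import *
from workcell import viewer
show()
r=viewer.read_camera("scene"); cv2.imwrite(f"pics/s16.png",r["frame"]); 
cv2.imwrite("pics/s16z.png",cv2.resize(r["frame"][170:320,220:370],None,fx=4,fy=4,interpolation=2))
rel([.540,-.158,-.019],.05)
E
```

```text
38.85 [ 0.5417 -0.1577  0.0512] yaw 0.0492 down [ 0.001 -0.001 -1.   ] q [-0.426  0.372 -0.229  0.968 -0.    -0.475] F [ 0.45  0.09 -1.41] M [0.06 0.02 0.  ] gap 0.0232
shift [70.44  0.16 -2.22] turn [-0.05  0.12  0.07]
```

View pics/s16z.png

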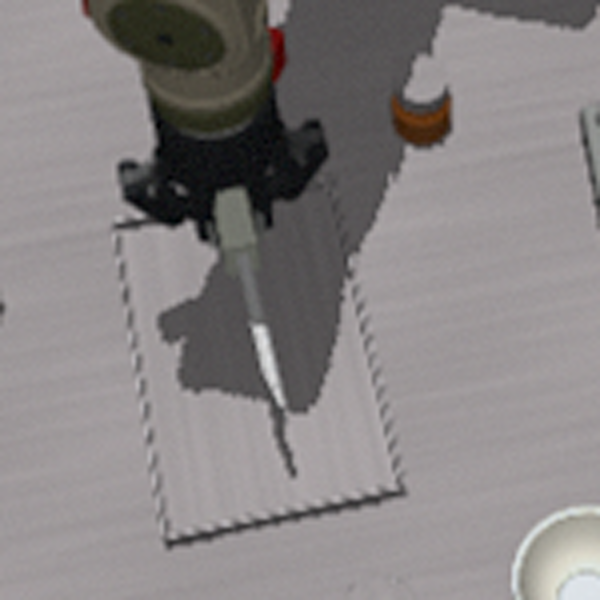

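The spacer is level over the tray. I'm lowering it to a few millimetres above the floor.

Call:
send_rows(plan=[[15, 0, -2, 0, 0, 0], [30, 0, -2, 0, 0, 0], [45, 0, -2, 0, 0, 0], [55, 0, -2, 0, 0, 0], [62, 0, -2, 0, 0, 0], [67, 0, -2, 0, 0, 0], [69, 0, -2, 0, 0, 0], [70, 0, -2, 0, 0, 0], [70, 0, -2, 0, 0, 0], [70, 0, -2, 0, 0, 0]])

```text
clock: 40.15
tcp_pos: [0.5394, -0.1583, -0.0198]
orientation: [0.707, -0.017, 0.707, 0.017]
wrist_force: [-0.3, -0.6, -1.4]
finger_gap: 0.0231
```

Call:
send_rows(plan=[[0.5, 0, 0, 0, 0, 0], [1, 0, 0, 0, 0, 0], [1.5, 0, 0, 0, 0, 0], [2, 0, 0, 0, 0, 0], [2.5, 0, 0, 0, 0, 0], [3, 0, 0, 0, 0, 0], [3, 0, 0, 0, 0, 0], [3, 0, 0, 0, 0, 0], [3, 0, 0, 0, 0, 0], [3, 0, 0, 0, 0, 0]])

```text
clock: 41.4
tcp_pos: [0.5392, -0.1582, -0.0231]
orientation: [0.707, -0.017, 0.707, 0.017]
wrist_force: [0.6, -0.1, -0.6]
finger_gap: 0.0234
```

```bash
python3 - <<'E'
from h import *
avg(3);show()
E
```

```text
avgF [ 0.04  0.18 -0.75] M [0.017 0.032 0.016] lever 0.089
41.5 [ 0.5392 -0.1582 -0.0231] yaw 0.0483 down [ 0. -0. -1.] q [-0.428  0.445 -0.324  0.801 -0.    -0.476] F [ 0.4   0.19 -0.73] M [0.01 0.09 0.  ] gap 0.023
```

Call:
send_rows(plan=[[0.3, 0, 0, 0, 0, 0], [0.6, 0, 0, 0, 0, 0], [0.9, 0, 0, 0, 0, 0], [1.2, 0, 0, 0, 0, 0], [1.2, 0, 0, 0, 0, 0], [1.2, 0, 0, 0, 0, 0], [1.2, 0, 0, 0, 0, 0], [1.2, 0, 0, 0, 0, 0], [1.2, 0, 0, 0, 0, 0], [1.2, 0, 0, 0, 0, 0]])

```text
clock: 42.75
tcp_pos: [0.5392, -0.1582, -0.0236]
orientation: [0.707, -0.017, 0.707, 0.017]
wrist_force: [-2.1, 0.3, 4.9]
finger_gap: 0.0233
```

```bash
python3 - <<'E'
from h import *
avg(3);show()
E
```

```text
avgF [-2.4   0.31  5.39] M [ 0.164  0.436 -0.017] lever -0.056
42.85 [ 0.5392 -0.1582 -0.0236] yaw 0.0482 down [ 0. -0. -1.] q [-0.428  0.446 -0.325  0.799 -0.    -0.476] F [-2.49  0.65  5.48] M [ 0.18  0.41 -0.  ] gap 0.023
```

Call:
send_rows(plan=[[-0.6, 0, 0, 0, 0, 0], [-0.6, 0, 0, 0, 0, 0], [-0.6, 0, 0, 0, 0, 0], [-0.6, 0, 0, 0, 0, 0], [-0.6, 0, 0, 0, 0, 0], [-0.6, 0, 0, 0, 0, 0], [-0.6, 0, 0, 0, 0, 0], [-0.6, 0, 0, 0, 0, 0], [-0.6, 0, 0, 0, 0, 0], [-0.6, 0, 0, 0, 0, 0]], claw=60)

```text
clock: 44.1
tcp_pos: [0.5392, -0.1582, -0.0237]
orientation: [0.707, -0.017, 0.707, 0.017]
wrist_force: [-0.6, -0.3, -0.9]
finger_gap: 0.0606
```

```bash
python3 - <<'E'
from h import *
show()
E
```

```text
44.1 [ 0.5392 -0.1582 -0.0237] yaw 0.0482 down [ 0. -0. -1.] q [-0.428  0.446 -0.325  0.8   -0.    -0.476] F [-0.55 -0.29 -0.9 ] M [ 0.03 -0.03  0.05] gap 0.0606
```

Call:
send_rows(plan=[[-10, 0, 0, 0, 0, 0], [-25, 0, 0, 0, 0, 0], [-50, 0, 0, 0, 0, 0], [-90, 0, 0, 0, 0, 0], [-140, 0, 0, 0, 0, 0], [-190, 0, -10, 0, 0, 0], [-220, 0, -40, 0, 0, 0], [-230, 0, -60, 0, 0, 0], [-230, 0, -60, 0, 0, 0], [-230, 0, -60, 0, 0, 0]])

```text
clock: 45.35
tcp_pos: [0.4797, -0.1611, 0.2066]
orientation: [0.707, -0.017, 0.707, 0.017]
wrist_force: [0.1, 0.3, -0.9]
finger_gap: 0.0601
```

```bash
python3 - <<'E'
from h import *
from workcell import viewer
show()
for n in ("scene","wrist"):
    r=viewer.read_camera(n); cv2.imwrite(f"pics/{n}17.png",r["frame"]); np.savez(f"pics/{n}17.npz",**r)
E
```

```text
45.35 [ 0.4797 -0.1611  0.2066] yaw 0.0482 down [ 0.001 -0.    -1.   ] q [-0.483  0.174 -0.102  1.294  0.    -0.531] F [ 0.11  0.27 -0.89] M [0.02 0.01 0.03] gap 0.0601
```

View pics/scene17.png

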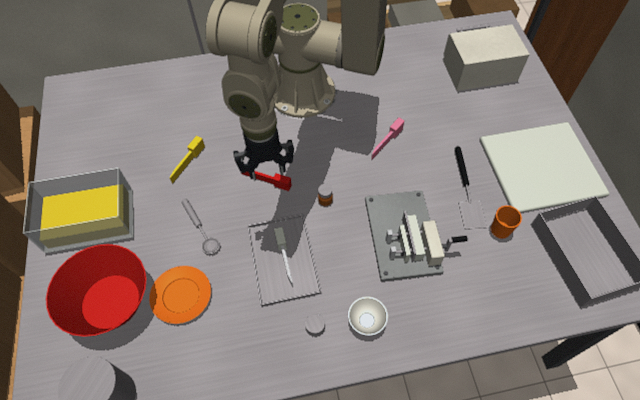

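View pics/wrist17.png

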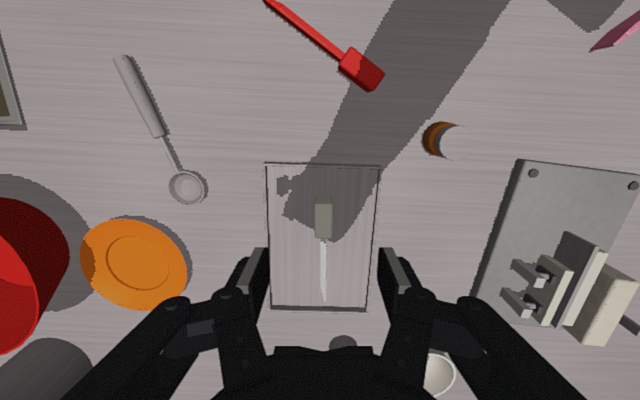

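The wrist picture shows the spacer standing upright in the tray, its handle at (323,218) and the blade nose at (324,300). The fingers are clear of everything, and the bystanders look unmoved in the scene view. I'm handing in.

```bash
python3 - <<'E'
from workcell import job
print(job.hand_in())
E
```

```text
the job is handed in; nothing more can be done
None
```

I set the slicer to about 8 mm with the spacer and put the spacer back in its tray. The job was handed in after about 45 s; it reports no verdict.

**What I did**
- I found the knife face by touch, at about 4.5 N, then slid the blade into the gap.
- The bevel pushed the stop open with 5–7 N of push. The shoulder came home against the knife plate at about 13 N on the wrist. I eased that off at once, and it is well under the 25 N limit.
- I drew the spacer out, stood it on the tray floor and let go.

**Last checks**
- **Gap:** about 7.6–7.9 mm, measured in the wrist camera after drawing the blade out. The method also gave 12.15 mm for the stop plate, which is 12 mm.
- **Nose depth:** about 68 mm past the front of the stop, estimated from the travel; I had no direct measurement.
- **Spacer and surroundings:** in the last pictures the spacer stands upright inside the tray, the gripper is clear of everything, and the bystanders look unmoved by eye.

**What went wrong or disagreed**
- **First grasp:** it closed on air. The fingertips sit about 35 mm above the reported TCP, so I corrected the height from the pictures.
- **Second grasp:** it pressed down on the tray with about 25 N for a moment as the fingers closed.
- **Slicer angle:** my estimates disagreed slightly, between -0.07 and -0.085 rad (one rough early view gave -0.05). I set the blade angle by feel, at about -0.074 rad.

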